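# Dial open the turntable lock and stand its shackle in the rest

### The arm

A 6-joint arm with a two-finger parallel gripper is mounted at the origin on the work surface. World frame = base frame: x ahead of the robot, y to its left, z up, the work surface at z = 0. Lengths are in m, angles in degrees, forces in N, time in s.
With the tool pointing down it reaches from about 0.25 to 0.775 m from the base axis. Payload 4 kg.
Tool frame: the origin (TCP) lies on the centre line of the jaws, within the pads' length; the fingertips stand robot.tips_ahead ahead of it and the grasp point (between the pads) lies 3 mm ahead of it (robot.tips_ahead is the distance from the TCP to the fingertips, in m); z points along the fingers, y is the direction in which the jaws open and shut (so a half turn about z gives the same grasp; the last joint's range is limited). The gripper opens to 85 mm and grips with 20 to 120 N. Pads are 22 mm wide; open, the fingers measure 114 mm over their backs; the gripper's body (76 mm by 85 mm) begins 54 mm behind the grasp point. The pads swing forward as they close: fully open they stand 13 mm farther back than shut.
Start: joints at [63.535, 4.996, 78.535, -0, 96.463, -5.907], TCP at [0.193, 0.515, 0.253] pointing down, gripper open.
Joint ranges: [-177.83, 177.83], [-43.37, 116.18], [15.69, 146.23], [-61.86, 241.86], [9.47, 152.12], [-147.06, 147.06]. Speed limits (degrees/s): [159.86, 159.86, 180, 180, 180, 180].

### API

Orientations are given as a 3x3 rotation matrix whose columns are the frame's x, y, z axes.
In Python, from cell import readout, eyes, robot, finder gives the robot as it stands.
- The arm moves only by the tool step_arm, never from a script. Its argument "motion" is a list of rows, each a list of 6 numbers: the shift along the tool's x, y, z in cm, then the turn, a rotation vector about the tool's x, y, z in degrees. A call has 1 to 5 rows; each row is the pose to reach, as a shift and turn from the pose commanded when the call began, along the tool's axes at that moment; what a row does not reach only later rows make up. A row lasts 1/10 s, in which the tool goes at most 50 mm and 8.59 degrees, less where a joint would pass 70% of its speed; a pose out of reach is approached as far as the arm can. A call with a gripper value outside its range is refused whole. "grip" is the finger opening in cm, from 0 to 8.54, set as the call begins (left out, the last holds). The fingers move at their own pace and stop on an object; the grip force is fixed at half the most. Time passes only in rows, so rows that repeat a pose let the fingers close. It gives the time, the measured TCP pose, the force and the opening at its end, in the units of the state.
- readout.state(): the state, without advancing time (a new reading comes with each control period).
- eyes.get_image(name): name is "scene" or "top" or "wrist"; returns a dict with "img" (480x640x3 uint8, red, green, blue), "fov_y" (degrees; the focal length in pixels is half the picture's height over the tangent of half this angle, whatever the lens; pixels are square), "cx", "cy" (the principal point, pixels), "pose" (4x4, takes a point from camera to world coordinates). Camera axes: x right, y up, looking along -z (the intrinsics and any distortion apply to the point x, -y, -z); pixel columns grow to the right and rows downward; lengths in m; the calibration is good to about 2 mm. The wrist camera is an equidistant fisheye: a pixel r from the principal point sees the ray r / f radians off the axis. A picture is of the moment at which its call begins. There is no depth.
- robot.hand_in(): hands the job in, once; it reports no verdict.
Trained networks look in the newest picture that a camera, given by its name, has taken for a name from the list of things; names that differ only in an ending like _2 or _b are one class to them, and where a whole thing is asked for, a point or a joint stands for the part that bears it (a point fixed in the world has none). Each returns a list of dicts, best first, with "confidence" (0 to 1); they miss things now and then, are a little off and sometimes report something else, mostly with a low value. They report only what shows in the picture. A call takes as long as a camera call. They do not tell look-alikes from the thing itself.
- finder.spot_in(camera, target): "location" ([x, y, z] in m, in world coordinates, good to about 4 mm: the middle of the surface that is visible of it).
- finder.cut_out(camera, target): "pixels" (480x640 bool, what is visible of it).
The state is a dict: "time": time; "q": joint angles; "joint_velocities": joint speeds; "tau": joint torques, N m; "ee_pos": TCP position; "tcp_rot": TCP orientation; "force": force on the tool from outside, world axes, zero at the start; "wrist_torque": the same for the moment, N m; "grip_width": finger opening in m.
Only numpy, scipy, OpenCV 4.12 (cv2) and the standard library are available. Lean on these libraries where they do the work, as an engineer would, in place of code of your own. Each camera call takes 0.05 s, during which the arm holds its last target.

### The job

Unlock the fossil turntable: turn the left dial (as the robot sees it) to 3 and the right dial to 2, counted in pips. The lock is worn, so feel for the point near each mark where the dial catches, and do not force a dial past its catch or pull hard on a locked shackle. When the shackle has sprung up at both legs, draw it straight out, stand it upright all the way down in the slot of the wooden rest and let go, leaving the dials as set and the other things where they are.

Things in the scene. Friction and masses are not known exactly. Their poses are not given: they have to be found in the camera images.
- lock: Grey lock block fixed to the table, 120 (x) x 280 (y) x 50 mm high; origin under its centre, z up. Dials turn about vertical axes at x 0, y +92 mm (left) and -92 mm (right). Shackle legs stand in wells at x 0, y +38 and -38 mm (play 1.5 mm in x, 3 mm in y); the shackle comes out straight up. Marks of 1 to 4 pips lie 45 degrees apart, clockwise, around each dial; +x lies midway between 2 and 3.
- dial_left (a joint): Left dial, rad, growing clockwise from above: 0 at mark 1, 0.785 per mark, mark 3 at 1.571; end stops -0.15 and 2.5. Starts 0.6 to 1.1 below mark 3. Friction 0.1 N m. Its hidden gate opens within 0.34 rad of mark 3: there the left leg springs up 5 mm and catches the dial; after some 0.1 rad of play a spring resists more turning at 7 N m per rad (0.38 N m presses the leg with about 10 N).
- dial_right (a joint): Right dial, same scale and behaviour: mark 2 is at 0.785; it starts 0.6 to 1.1 above it, so it turns anticlockwise. Its own hidden gate opens within 0.34 rad of mark 2 and lets the right leg spring up.
- knob_left_grip (a point): Point on the left dial's axis 77 mm above the table, the lowest height for the middle of the finger pads. Knob: upright black bar 46 mm long (54 with its pointed nose), 14 mm wide, from 54 to 92 mm above the table, white line on top towards the nose, on an aluminium skirt of radius 29 mm. x axis points along the bar to the nose, which shows the number; z up.
- knob_right_grip (a point): The same on the right dial.
- shackle: Steel shackle, 0.16 to 0.29 kg, a flat-topped U, 84.5 mm high. Origin midway between the leg ends, z up, y from leg to leg. Legs 8 x 10 mm at y +-38 mm; feet reach out to y +-59 mm, 12 to 22 mm above the leg ends. Locked, its origin is 8 mm above the table; it rises 3 mm and leans 0.06 rad when one leg has sprung up, 5 mm and level when both have. Clear of the lock with its origin over 50 mm high.
- shackle_grip (a point): Centre of the shackle's level grip bar: along y, 9 x 9 mm, 52 mm long, 80 mm above the leg ends. Axes as the shackle.
- rest: Dark wooden rest fixed to the table, 54 (x) x 170 (y) x 45 mm high; origin at the centre of its underside. Its slot is open at the top, 18 mm wide in x, 134 mm long in y, 35 mm deep: the slot floor is 10 mm above the table. The shackle stands in it either way round, its leg ends on the floor.
- jaw: Beige fossil jaw piece with four teeth, 135 x 32 x 43 mm, lying loose on the turntable; to be left alone. Origin under its centre.
- lamp: Black bakelite lamp base, round, radius 55 mm, 45 mm high, loose; to be left alone. Origin under its centre.
- cube: Clear acrylic cube, 50 mm, with a specimen inside, loose; to be left alone. Origin under its centre.
- square: Brass set square, arms 100 and 80 mm, 20 mm wide, 8 mm thick, loose; to be left alone. Origin near the inner corner, on the underside.
- turntable: Aluminium turntable disc behind the lock block, radius 120 mm, 235 mm from the lock's origin in its +x, top 58 mm above the table; origin on its axis at table height. Its locking tongue, 46 mm wide, top 57 mm above the table, reaches under the shackle's bow between the legs.
- spindle_left: Hidden steel spindle and gate inside the lock under the left knob, turned by it through the spring; origin at table height on the dial axis, x axis as the knob when unloaded. The gate may press on the shackle with 12 N at most.
- spindle_right: The same under the right knob.
Things that resemble listed ones, but are neither listed nor needed, are in the scene too. There is more than one size of the shackle; the job needs the smallest.

How it is judged:
By the outcome, as a careful person would: the job done as asked, in the order asked, and still so for the second after the job is handed in, with the robot touching nothing.
It also fails if it takes over 72 s, if anything falls off the work surface, if the arm or the gripper's body presses on something with over 40 N, if the wrist force passes 120 N, or if a joint passes its speed limit or range.

## Working session

There is one attempt and no reset: what is moved stays moved. The work goes in short steps, Python scripts to look and compute and a tool call to move; the robot and the scene stay as the last step left them, time stands still between calls to the robot, and variables do not carry over. Pictures are saved under pics/ and viewed, and the job is handed in when it is done.

Besides the shell and the picture viewer there is one more tool, called after "Emit:" in YAML: its name, and indented under it one key for each argument. step_arm: Moves the arm, as the interface text tells. Its arguments: {"type":"object","properties":{"motion":{"type":"array"},"grip":{"type":"number"}},"required":["motion"]}

```bash
ls; mkdir -p pics; cat > h.py <<'E'
import numpy as np,cv2
from cell import readout,eyes,robot,finder
def save(n,fn):
    d=eyes.get_image(n); cv2.imwrite('pics/'+fn,d['img'][:,:,::-1]); return d
def foc(d): return 240/np.tan(np.radians(d['fov_y'])/2)
def ray(d,u,v,wrist=False):
    f=foc(d); a=np.array([u-d['cx'],v-d['cy']],float)
    if wrist:
        r=np.hypot(*a); t=r/f; k=np.sin(t)/r if r>1e-9 else 0
        c=np.array([a[0]*k,-a[1]*k,-np.cos(t)])
    else: c=np.array([a[0]/f,-a[1]/f,-1]); c/=np.linalg.norm(c)
    P=np.array(d['pose']); return P[:3,3],P[:3,:3]@c
def atz(d,u,v,z,wrist=False):
    o,r=ray(d,u,v,wrist); return o+r*(z-o[2])/r[2]
def proj(d,p,wrist=False):
    P=np.array(d['pose']); c=P[:3,:3].T@(np.array(p)-P[:3,3]); f=foc(d)
    x,y,z=c[0],-c[1],-c[2]
    if wrist:
        h=np.hypot(x,y); t=np.arctan2(h,z); return d['cx']+f*t*x/h,d['cy']+f*t*y/h
    return d['cx']+f*x/z,d['cy']+f*y/z
def tri(rays):
    A=np.zeros((3,3));b=np.zeros(3)
    for o,r in rays:
        M=np.eye(3)-np.outer(r,r);A+=M;b+=M@o
    return np.linalg.solve(A,b)
E
python3 - <<'E'
from h import *
for n in ['scene','top','wrist']:
    d=save(n,n+'0.png'); print(n,d['fov_y'],d['cx'],d['cy'],np.round(d['pose'],3).tolist())
s=readout.state(); print(s); print(robot.tips_ahead)
E
```

```text
pics
scene 42.40258959094762 318.44480573904457 232.9006780775366 [[0.012, -0.837, 0.547, 1.223], [1.0, 0.013, -0.002, 0.018], [-0.005, 0.547, 0.837, 1.113], [0.0, 0.0, 0.0, 1.0]]
top 53.797662387505746 310.0605929642842 238.77961263341368 [[0.019, 0.986, -0.168, 0.313], [-1.0, 0.022, 0.013, 0.011], [0.016, 0.168, 0.986, 1.319], [0.0, 0.0, 0.0, 1.0]]
wrist 65.70646984690485 320.26553728641613 233.26726771229056 [[0.351, -0.903, -0.246, 0.13], [0.936, 0.338, 0.095, 0.54], [-0.003, -0.264, 0.965, 0.373], [0.0, 0.0, 0.0, 1.0]]
{'time': 0.15, 'q': array([ 6.35326376e+01,  5.03222543e+00,  7.86057408e+01,  1.19371700e-04,
        9.64627845e+01, -5.90737412e+00]), 'joint_velocities': array([ 0.02684687, -0.11791127, -0.35065067,  0.11053724,  0.0802498 ,
        0.08166143]), 'tau': array([ 1.45159545e-03, -3.52373493e+01, -3.13679194e+01, -8.79757067e-05,
        8.04484152e-03,  1.31528520e-05]), 'ee_pos': array([0.19300394, 0.51465495, 0.252373  ]), 'tcp_rot': array([[-9.36305021e-01,  3.51186973e-01, -7.85565186e-04],
       [ 3.51187804e-01,  9.36303717e-01, -1.57320527e-03],
       [ 1.83038406e-04, -1.74888091e-03, -9.99998454e-01]]), 'force': array([-0.41786189,  0.9777561 , -0.01294588]), 'wrist_torque': array([-0.04974454,  0.04169612,  0.01674026]), 'grip_width': 0.08562139202571331}
0.022
```

View pics/scene0.png

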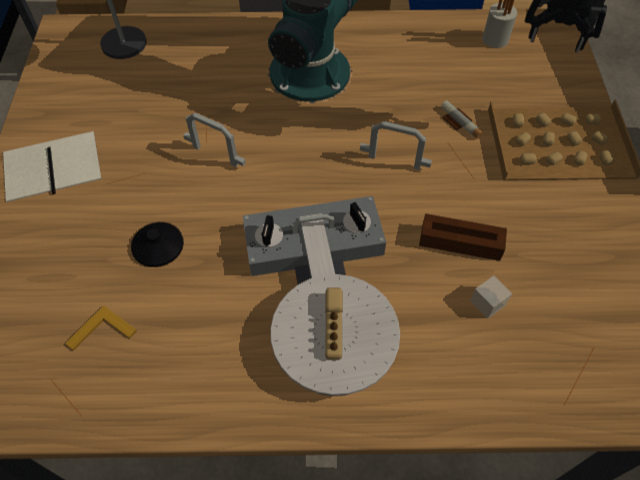

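View pics/top0.png

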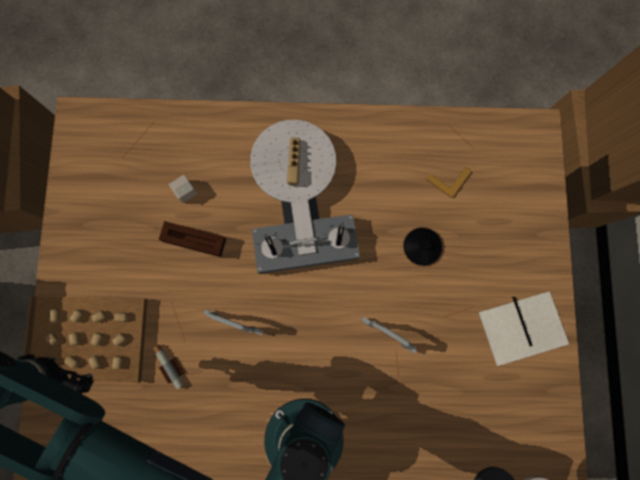

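View pics/wrist0.png

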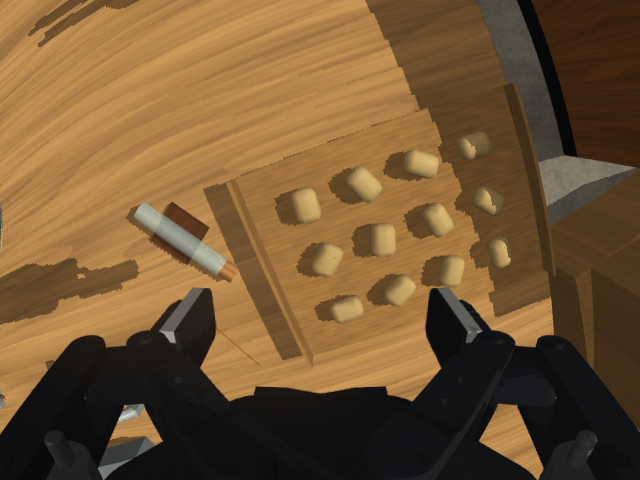

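Scene view: lock at about (315,235) with its shackle at (316,218). The left knob is at (357,217), the right knob at (268,232), the rest at (463,237). Two larger spare shackles lie at (214,140) and (397,145). Now I'll measure.

```bash
python3 - <<'E'
from h import *
for c in ['scene','top']:
    for t in ['lock','knob_left_grip','shackle','rest','turntable']:
        for r in finder.spot_in(c,t)[:4]: print(c,t,np.round(r['location'],3),round(r['confidence'],2))
for c in ['scene','top']:
    im=cv2.imread(f'pics/{c}0.png')
    b=(230,190,170,90) if c=='scene' else (240,200,130,85)
    x,y,w,h=b; cv2.imwrite(f'pics/{c}0z.png',cv2.resize(im[y:y+h,x:x+w],(w*(4 if c=='scene' else 6),h*(4 if c=='scene' else 6)),interpolation=cv2.INTER_CUBIC))
d=eyes.get_image('scene'); print([np.round(atz(d,u,v,.05),3).tolist() for u,v in [(244,216),(374,198),(384,240),(251,264)]])
d=eyes.get_image('top'); print([np.round(atz(d,u,v,.05),3).tolist() for u,v in [(253,233),(354,218),(358,256),(258,272)]])
E
```

```text
scene lock [0.674 0.029 0.063] 0.97
scene knob_left_grip [0.511 0.096 0.057] 0.56
scene shackle [0.521 0.001 0.086] 0.67
scene shackle [ 0.282 -0.218  0.068] 0.64
scene shackle [0.304 0.196 0.078] 0.61
scene shackle [0.511 0.094 0.054] 0.52
scene rest [0.538 0.318 0.047] 0.91
scene turntable [0.749 0.033 0.055] 0.67
top lock [0.631 0.03  0.062] 0.77
top lock [0.525 0.313 0.043] 0.59
top lock [ 0.708 -0.409  0.008] 0.27
top knob_left_grip [0.503 0.092 0.055] 0.6
top knob_left_grip [ 0.515 -0.319  0.017] 0.39
top shackle [0.3   0.184 0.114] 0.92
top shackle [ 0.284 -0.214  0.113] 0.54
top shackle [ 0.53  -0.082  0.053] 0.51
top shackle [ 0.517 -0.     0.091] 0.47
top rest [0.523 0.314 0.046] 0.93
top turntable [0.731 0.027 0.058] 0.83
[[0.484, -0.135, 0.05], [0.441, 0.14, 0.05], [0.547, 0.154, 0.05], [0.6, -0.115, 0.05]]
[[0.542, 0.15, 0.05], [0.59, -0.125, 0.05], [0.485, -0.136, 0.05], [0.436, 0.132, 0.05]]
```

```bash
python3 - <<'E'
import cv2,numpy as np
a=cv2.imread('pics/scene0z.png');b=cv2.imread('pics/top0z.png')
print(a.shape,b.shape)
E
```

```text
(360, 680, 3) (510, 780, 3)
```

View pics/scene0z.png

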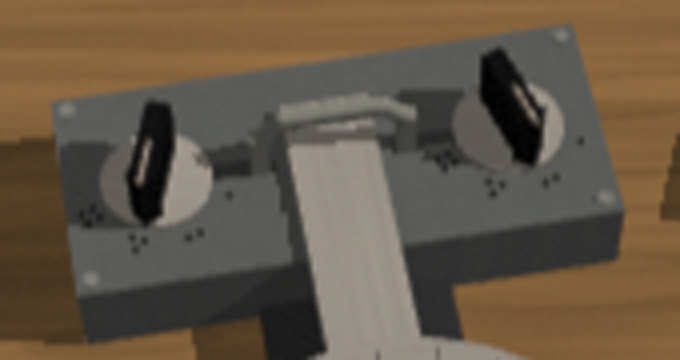

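View pics/top0z.png

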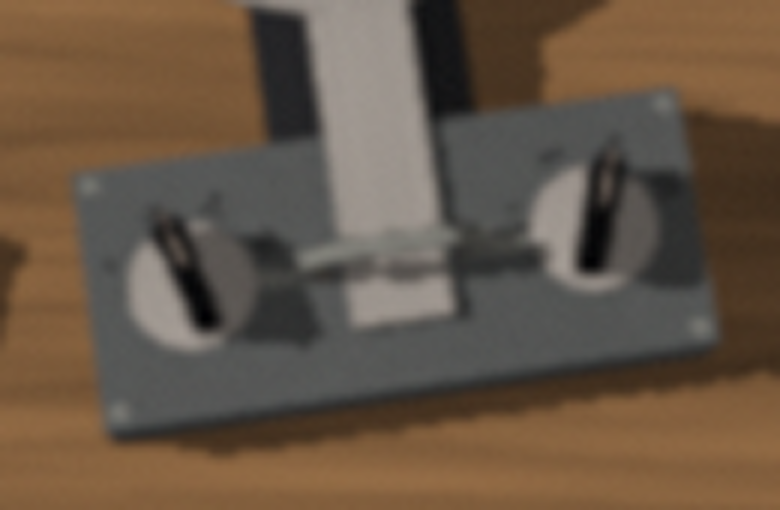

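Lock centre is about (0.516,0.008) with a yaw of about 9.6°. The left dial reads about 0.97 rad and the right about 1.5, both within their stated start ranges. I'll move above the left dial next.

```bash
cat >> h.py <<'E'
def plan(p,yaw,tilt=True):
    """shift(cm) and rotvec(deg) in tool axes to reach TCP p with tool x at yaw, pointing down"""
    from scipy.spatial.transform import Rotation as Rn
    s=readout.state(); R=np.array(s['tcp_rot']); a=np.radians(yaw)
    T=np.array([[np.cos(a),np.sin(a),0],[np.sin(a),-np.cos(a),0],[0,0,-1.]])
    sh=R.T@(np.array(p)-s['ee_pos'])*100; rv=np.degrees(Rn.from_matrix(R.T@T).as_rotvec())
    print('shift',np.round(sh,2),'rot',np.round(rv,2),'now',np.round(s['ee_pos'],4),'t',round(s['time'],2))
E
python3 -c "
from h import *
plan([.5,.099,.22],21)"
```

```text
shift [-43.34 -28.17   3.33] rot [ 0.0000e+00 -1.0000e-02  1.3844e+02] now [0.1931 0.515  0.2533] t 0.75
```

Emit:
step_arm:
  motion:
    - [-5, -3, 0.3, 0, 0, 8.5]
    - [-9, -6, 0.6, 0, 0, 17]
    - [-13, -8.7, 0.9, 0, 0, 25.5]
    - [-17, -11.3, 1.2, 0, 0, 34]
    - [-21, -14, 1.5, 0, 0, 42.5]
  grip: 3.2

```text
time: 1.25
ee_pos: [0.3397, 0.311, 0.2387]
tcp_rot: [[-0.448, 0.894, 0.001], [0.894, 0.448, 0.001], [0.0, 0.001, -1.0]]
force: [0.8, 0.8, 0.2]
grip_width: 0.0322
```

```bash
python3 -c "
from h import *
plan([.5,.099,.22],21)"
```

```text
shift [-26.14   4.83   1.87] rot [ 4.000e-02 -6.000e-02  9.563e+01] now [0.3397 0.311  0.2387] t 1.25
```

Emit:
step_arm:
  motion:
    - [-5, 1, 0.3, 0, 0, 8.5]
    - [-9.5, 1.8, 0.6, 0, 0, 17]
    - [-14, 2.6, 0.9, 0, 0, 25.5]
    - [-18, 3.3, 1.2, 0, 0, 34]
    - [-22, 4, 1.5, 0, 0, 42.5]

```text
time: 1.75
ee_pos: [0.4751, 0.1328, 0.2236]
tcp_rot: [[0.275, 0.962, 0.001], [0.962, -0.275, 0.0], [0.001, 0.001, -1.0]]
force: [0.6, 1.3, 0.3]
grip_width: 0.0321
```

```bash
python3 -c "
from h import *
plan([.5,.099,.22],21)"
```

```text
shift [-2.57  3.32  0.37] rot [ 2.000e-02 -5.000e-02  5.306e+01] now [0.4751 0.1328 0.2236] t 1.75
```

Emit:
step_arm:
  motion:
    - [-0.6, 0.8, 0, 0, 0, 8.5]
    - [-1.2, 1.6, 0, 0, 0, 17]
    - [-1.8, 2.2, 0.2, 0, 0, 25.5]
    - [-2.2, 2.8, 0.3, 0, 0, 34]
    - [-2.6, 3.3, 0.4, 0, 0, 42.5]

```text
time: 2.25
ee_pos: [0.4993, 0.1002, 0.2195]
tcp_rot: [[0.852, 0.524, 0.0], [0.524, -0.852, 0.0], [0.0, -0.0, -1.0]]
force: [0.2, 0.3, 0.3]
grip_width: 0.032
```

Emit:
step_arm:
  motion:
    - [0, 0, 0, 0, 0, 8.5]
    - [0, 0, 0, 0, 0, 10.5]
    - [0, 0, 0, 0, 0, 10.5]

```text
time: 2.55
ee_pos: [0.4991, 0.1006, 0.2195]
tcp_rot: [[0.931, 0.366, 0.0], [0.366, -0.931, 0.0], [0.0, -0.0, -1.0]]
force: [0.2, -0.5, 0.3]
grip_width: 0.0317
```

```bash
python3 -c "
from h import *
d=save('wrist','w1.png');np.save('w1.npy',d['pose'])
plan([.5,.099,.22],21)"
```

```text
shift [ 0.03  0.18 -0.05] rot [-0.   -0.01  0.49] now [0.4991 0.1006 0.2195] t 2.6
```

View pics/w1.png

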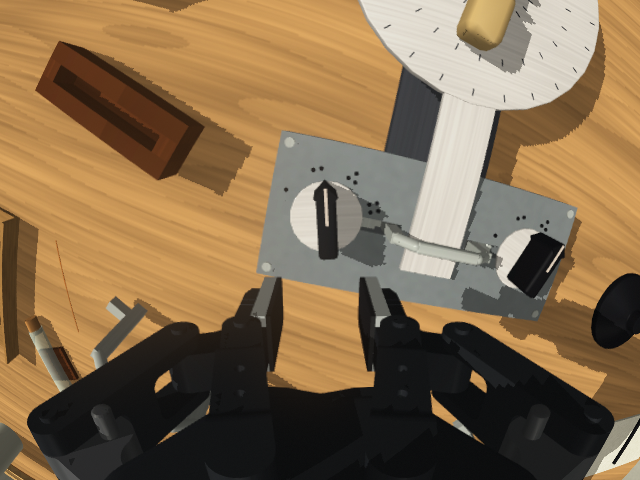

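Wrist view: left knob nose at (325,181) and tail at (328,258), with its bar nearly in line with the tool x axis. Lock corners are at (281,131), (577,207), (539,319) and (257,273). The nose points between 2 and 3 pips, close to 2.

```bash
python3 - <<'E'
from h import *
im=cv2.imread('pics/w1.png')
cv2.imwrite('pics/w1z.png',cv2.resize(im[120:330,250:590],(0,0),fx=2.3,fy=2.3,interpolation=cv2.INTER_CUBIC))
d=eyes.get_image('wrist')
C=[atz(d,u,v,.05,True) for u,v in [(281,131),(577,207),(539,319),(257,273)]]
print(np.round(C,4).tolist(),np.round(np.mean(C,0),4))
for a,b in [((325,184),(328,257)),((562,244),(535,280))]:
    p,q=atz(d,*a,.092,True),atz(d,*b,.092,True)
    print(np.round([p,q],4).tolist(),np.linalg.norm(p-q),np.degrees(np.arctan2(*(p-q)[[1,0]])),np.round((p+q)/2,4))
c0=np.mean(C,0)
yw=[np.degrees(np.arctan2(-(C[i]-C[j])[0],(C[i]-C[j])[1])) for i,j in [(0,1),(3,2)]]
print(yw)
E
```

```text
[[0.5521, 0.1558, 0.05], [0.6001, -0.1195, 0.05], [0.4843, -0.1413, 0.05], [0.4349, 0.1345, 0.05]] [0.5178 0.0074 0.05  ]
[[0.5307, 0.1114, 0.092], [0.4835, 0.0903, 0.092]] 0.05170191060457918 24.008614241200824 [0.5071 0.1009 0.092 ]
[[0.5615, -0.0853, 0.092], [0.5251, -0.0761, 0.092]] 0.03760184686192616 -14.232340813414488 [ 0.5433 -0.0807  0.092 ]
[np.float64(9.892397455004314), np.float64(10.142444815511116)]
```

View pics/w1z.png

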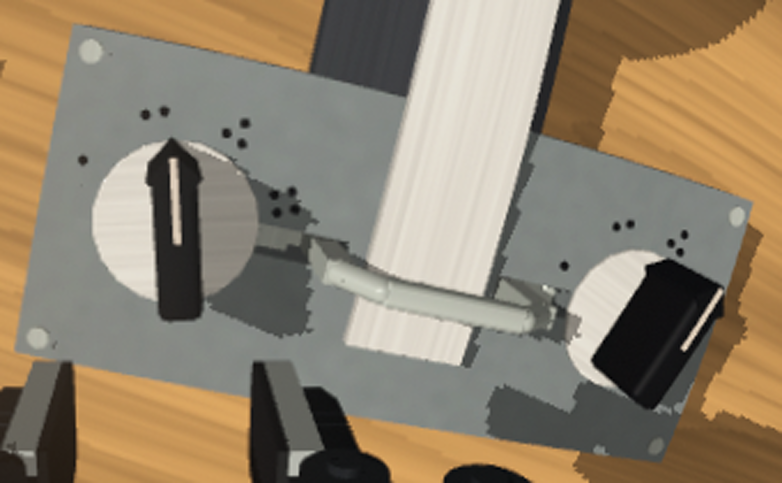

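```bash
python3 - <<'E'
from h import *
d=eyes.get_image('wrist');s=eyes.get_image('scene')
p=atz(d,324.8,188.7,.092,True);q=atz(d,327.4,226.5,.092,True)
print('yaw',np.degrees(np.arctan2(*(p-q)[[1,0]])))
print('tri',np.round(tri([ray(d,324.8,188.7,True),ray(s,365.5,220)]),4))
for t in ['knob_left_grip','shackle','rest']:
  for r in finder.spot_in('wrist',t)[:3]: print(t,np.round(r['location'],3),round(r['confidence'],2))
plan([.502,.098,.13],24);plan([.502,.098,.082],24)
E
```

```text
yaw 25.542897872743684
tri [0.5289 0.1124 0.0968]
knob_left_grip [0.507 0.1   0.051] 0.83
shackle [0.516 0.018 0.086] 0.91
shackle [0.326 0.242 0.068] 0.73
shackle [ 0.314 -0.155  0.029] 0.56
rest [0.522 0.305 0.043] 0.66
rest [0.504 0.102 0.056] 0.19
shift [0.18 0.36 8.95] rot [-0.   -0.01 -2.54] now [0.499  0.1007 0.2195] t 2.9
shift [ 0.17  0.36 13.75] rot [-0.   -0.01 -2.54] now [0.499  0.1007 0.2195] t 2.9
```

Emit:
step_arm:
  motion:
    - [0.2, 0.4, 4, 0, 0, -3]
    - [0.2, 0.4, 8, 0, 0, -3]
    - [0.2, 0.4, 11, 0, 0, -3]
    - [0.2, 0.4, 13, 0, 0, -3]
    - [0.2, 0.4, 13.7, 0, 0, -3]

```text
time: 3.4
ee_pos: [0.5005, 0.0975, 0.0796]
tcp_rot: [[0.91, 0.414, -0.005], [0.414, -0.91, -0.0], [-0.005, -0.002, -1.0]]
force: [-0.0, -0.6, -0.5]
grip_width: 0.0316
```

```bash
python3 -c "
from h import *
d=save('wrist','w2.png')
s=readout.state();print(s['ee_pos'],s['force'],s['wrist_torque'])"
```

```text
[0.50083054 0.09757201 0.07987855] [ 0.05966316 -0.46404008 -0.71924723] [ 0.07731812 -0.01805702 -0.02871236]
```

View pics/w2.png

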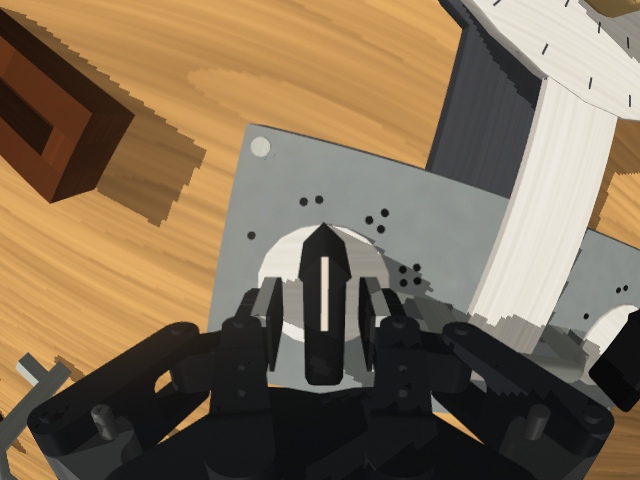

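The fingers straddle the knob centred (pads at 270 and 378, white line at 325). I'll raise 2 mm and close.

Emit:
step_arm:
  motion:
    - [0, 0, -0.2, 0, 0, 0]
    - [0, 0, -0.2, 0, 0, 0]
    - [0, 0, -0.2, 0, 0, 0]
    - [0, 0, -0.2, 0, 0, 0]
  grip: 0.5

```text
time: 3.85
ee_pos: [0.5032, 0.0975, 0.086]
tcp_rot: [[0.91, 0.414, 0.003], [0.414, -0.91, -0.0], [0.002, 0.001, -1.0]]
force: [-0.6, -2.3, 2.1]
grip_width: 0.0131
```

```bash
cat >> h.py <<'E'
def tq(axis):
    s=readout.state(); R=np.array(s['tcp_rot']); p=np.array(s['ee_pos']); F=np.array(s['force']); M=np.array(s['wrist_torque'])
    r=p-np.array([axis[0],axis[1],p[2]])
    print('t',round(s['time'],2),'pos',np.round(p,4),'yaw',round(np.degrees(np.arctan2(R[1,0],R[0,0])),2),'F',np.round(F,2),'M',np.round(M,3),'Mz@axis',round(M[2]+r[0]*F[1]-r[1]*F[0],3),'w',round(s['grip_width'],4))
E
python3 -c "
from h import *
tq([.502,.098])"
```

```text
t 3.85 pos [0.5032 0.0975 0.086 ] yaw 24.44 F [-0.58 -2.33  2.12] M [-0.114  0.203  0.021] Mz@axis 0.017 w 0.0131
```

Emit:
step_arm:
  motion:
    - [0, 0, 0, 0, 0, 3]
    - [0, 0, 0, 0, 0, 6]
    - [0, 0, 0, 0, 0, 9]
    - [0, 0, 0, 0, 0, 12]

```text
time: 4.25
ee_pos: [0.5033, 0.0973, 0.086]
tcp_rot: [[0.977, 0.214, 0.003], [0.214, -0.977, -0.001], [0.003, 0.001, -1.0]]
force: [-0.9, -3.5, 2.4]
grip_width: 0.013
```

```bash
python3 -c "
from h import *
tq([.502,.098])"
```

```text
t 4.25 pos [0.5033 0.0973 0.086 ] yaw 12.34 F [-0.86 -3.5   2.39] M [-0.239  0.133  0.135] Mz@axis 0.13 w 0.013
```

Emit:
step_arm:
  motion:
    - [0, 0, 0, 0, 0, 2]
    - [0, 0, 0, 0, 0, 4]
    - [0, 0, 0, 0, 0, 5]

```text
time: 4.55
ee_pos: [0.5033, 0.0972, 0.086]
tcp_rot: [[0.992, 0.129, 0.003], [0.129, -0.992, -0.001], [0.003, 0.001, -1.0]]
force: [-0.0, -3.7, 3.6]
grip_width: 0.0132
```

```bash
python3 -c "
from h import *
tq([.502,.098])"
```

```text
t 4.55 pos [0.5033 0.0972 0.086 ] yaw 7.4 F [-0.02 -3.74  3.63] M [-0.328  0.134  0.158] Mz@axis 0.153 w 0.0132
```

Emit:
step_arm:
  motion:
    - [0, 0, 0, 0, 0, 1]
    - [0, 0, 0, 0, 0, 2]

```text
time: 4.75
ee_pos: [0.5033, 0.0972, 0.086]
tcp_rot: [[0.996, 0.094, 0.003], [0.094, -0.996, -0.001], [0.003, 0.001, -1.0]]
force: [-0.8, -3.6, 5.1]
grip_width: 0.0129
```

```bash
python3 -c "
from h import *
tq([.502,.098])"
```

```text
t 4.75 pos [0.5033 0.0972 0.086 ] yaw 5.39 F [-0.77 -3.59  5.12] M [-0.477  0.153  0.125] Mz@axis 0.12 w 0.0129
```

Emit:
step_arm:
  motion:
    - [0, 0, 0, 0, 0, 1]
    - [0, 0, 0, 0, 0, 2]

```text
time: 4.95
ee_pos: [0.5033, 0.0972, 0.086]
tcp_rot: [[0.998, 0.059, 0.003], [0.059, -0.998, -0.001], [0.003, 0.001, -1.0]]
force: [-0.8, -4.5, 5.4]
grip_width: 0.0131
```

```bash
python3 -c "
from h import *
tq([.502,.098]);d=save('wrist','w3.png')"
```

```text
t 4.95 pos [0.5033 0.0972 0.086 ] yaw 3.39 F [-0.82 -4.51  5.43] M [-0.449  0.166  0.097] Mz@axis 0.091 w 0.0131
```

View pics/w3.png

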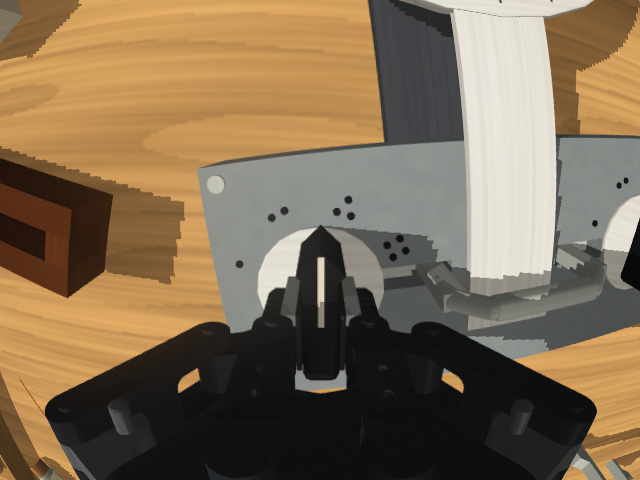

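The nose is approaching the 3 mark at (344,209). There is no catch yet, with torque about 0.1 N m. I'll keep going in 2° steps.

Emit:
step_arm:
  motion:
    - [0, 0, 0, 0, 0, 1]
    - [0, 0, 0, 0, 0, 2]

```text
time: 5.2
ee_pos: [0.5033, 0.0972, 0.0859]
tcp_rot: [[1.0, 0.024, 0.003], [0.024, -1.0, -0.001], [0.003, 0.001, -1.0]]
force: [-1.3, -4.4, 6.1]
grip_width: 0.0134
```

```bash
python3 -c "
from h import *
tq([.502,.098])"
```

```text
t 5.2 pos [0.5033 0.0972 0.0859] yaw 1.39 F [-1.28 -4.41  6.14] M [-0.528  0.172  0.119] Mz@axis 0.112 w 0.0134
```

Emit:
step_arm:
  motion:
    - [0, 0, 0, 0, 0, 1]
    - [0, 0, 0, 0, 0, 2]

```text
time: 5.4
ee_pos: [0.5033, 0.0971, 0.086]
tcp_rot: [[1.0, -0.011, 0.003], [-0.011, -1.0, -0.001], [0.003, 0.001, -1.0]]
force: [-0.9, -4.2, 5.7]
grip_width: 0.0131
```

```bash
python3 -c "
from h import *
tq([.502,.098])"
```

```text
t 5.4 pos [0.5033 0.0971 0.086 ] yaw -0.61 F [-0.91 -4.21  5.72] M [-0.523  0.131  0.141] Mz@axis 0.135 w 0.0131
```

Emit:
step_arm:
  motion:
    - [0, 0, 0, 0, 0, 1]
    - [0, 0, 0, 0, 0, 2]

```text
time: 5.6
ee_pos: [0.5034, 0.0971, 0.086]
tcp_rot: [[0.999, -0.046, 0.003], [-0.045, -0.999, -0.001], [0.003, 0.001, -1.0]]
force: [-0.5, -4.2, 5.8]
grip_width: 0.0131
```

```bash
python3 -c "
from h import *
tq([.502,.098])"
```

```text
t 5.6 pos [0.5034 0.0971 0.086 ] yaw -2.61 F [-0.5  -4.17  5.84] M [-0.477  0.21   0.167] Mz@axis 0.161 w 0.0131
```

Emit:
step_arm:
  motion:
    - [0, 0, 0, 0, 0, 1]
    - [0, 0, 0, 0, 0, 1.5]

```text
time: 5.8
ee_pos: [0.5034, 0.0971, 0.086]
tcp_rot: [[0.997, -0.071, 0.003], [-0.071, -0.997, -0.001], [0.003, 0.001, -1.0]]
force: [-0.4, -4.1, 5.1]
grip_width: 0.0131
```

```bash
python3 -c "
from h import *
tq([.502,.098]);d=save('wrist','w4.png')"
```

```text
t 5.8 pos [0.5034 0.0971 0.086 ] yaw -4.1 F [-0.38 -4.11  5.12] M [-0.539  0.169  0.17 ] Mz@axis 0.164 w 0.0131
```

View pics/w4.png

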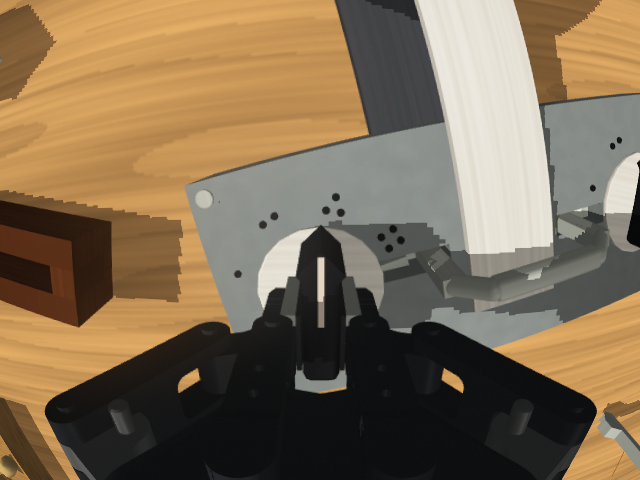

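Emit:
step_arm:
  motion:
    - [0, 0, 0, 0, 0, 0.7]
    - [0, 0, 0, 0, 0, 1.5]

```text
time: 6.05
ee_pos: [0.5033, 0.0971, 0.086]
tcp_rot: [[0.995, -0.098, 0.003], [-0.098, -0.995, -0.001], [0.003, 0.001, -1.0]]
force: [0.3, -4.2, 6.1]
grip_width: 0.0131
```

```bash
python3 -c "
from h import *
tq([.502,.098])"
```

```text
t 6.05 pos [0.5033 0.0971 0.086 ] yaw -5.6 F [ 0.27 -4.23  6.13] M [-0.557  0.197  0.121] Mz@axis 0.115 w 0.0131
```

Emit:
step_arm:
  motion:
    - [0, 0, 0, 0, 0, 0.7]
    - [0, 0, 0, 0, 0, 1.5]

```text
time: 6.25
ee_pos: [0.5033, 0.0971, 0.086]
tcp_rot: [[0.992, -0.124, 0.003], [-0.124, -0.992, -0.001], [0.003, 0.001, -1.0]]
force: [-0.5, -5.1, 5.7]
grip_width: 0.013
```

```bash
python3 -c "
from h import *
tq([.502,.098])"
```

```text
t 6.25 pos [0.5033 0.0971 0.086 ] yaw -7.1 F [-0.47 -5.05  5.68] M [-0.561  0.184  0.09 ] Mz@axis 0.083 w 0.013
```

Emit:
step_arm:
  motion:
    - [0, 0, 0, 0, 0, 0.8]
    - [0, 0, 0, 0, 0, 1.6]

```text
time: 6.45
ee_pos: [0.5033, 0.097, 0.086]
tcp_rot: [[0.988, -0.151, 0.003], [-0.151, -0.988, -0.001], [0.003, 0.001, -1.0]]
force: [-1.0, -4.6, 6.8]
grip_width: 0.0129
```

```bash
python3 -c "
from h import *
tq([.502,.098])"
```

```text
t 6.45 pos [0.5033 0.097  0.086 ] yaw -8.7 F [-1.04 -4.61  6.75] M [-0.563  0.136  0.165] Mz@axis 0.158 w 0.0129
```

Emit:
step_arm:
  motion:
    - [0, 0, 0, 0, 0, 0.8]
    - [0, 0, 0, 0, 0, 1.6]

```text
time: 6.65
ee_pos: [0.5033, 0.097, 0.0859]
tcp_rot: [[0.984, -0.179, 0.003], [-0.179, -0.984, -0.001], [0.003, 0.001, -1.0]]
force: [0.1, -3.8, 5.1]
grip_width: 0.0129
```

```bash
python3 -c "
from h import *
tq([.502,.098])
d=save('scene','s1.png');im=d['img'][:,:,::-1]
cv2.imwrite('pics/s1z.png',cv2.resize(im[190:290,230:400],(0,0),fx=4,fy=4,interpolation=cv2.INTER_CUBIC))"
```

```text
t 6.65 pos [0.5033 0.097  0.0859] yaw -10.32 F [ 0.1  -3.83  5.06] M [-0.579  0.125  0.117] Mz@axis 0.112 w 0.0129
```

View pics/s1z.png

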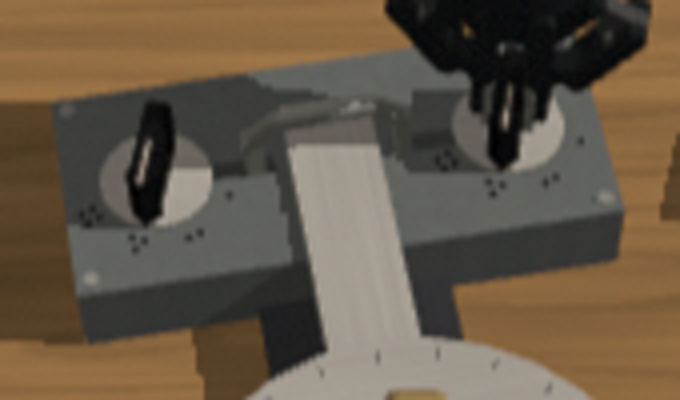

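Emit:
step_arm:
  motion:
    - [0, 0, 0, 0, 0, 0.8]
    - [0, 0, 0, 0, 0, 1.6]

```text
time: 6.9
ee_pos: [0.5033, 0.0969, 0.0859]
tcp_rot: [[0.978, -0.207, 0.003], [-0.206, -0.978, -0.001], [0.003, 0.001, -1.0]]
force: [-0.9, -4.8, 6.1]
grip_width: 0.013
```

```bash
python3 -c "
from h import *
tq([.502,.098])"
```

```text
t 6.9 pos [0.5033 0.0969 0.0859] yaw -11.92 F [-0.95 -4.79  6.11] M [-0.605  0.153  0.075] Mz@axis 0.068 w 0.013
```

Emit:
step_arm:
  motion:
    - [0, 0, 0, 0, 0, 0.8]
    - [0, 0, 0, 0, 0, 1.6]

```text
time: 7.1
ee_pos: [0.5033, 0.0969, 0.0859]
tcp_rot: [[0.972, -0.234, 0.003], [-0.234, -0.972, -0.001], [0.003, 0.001, -1.0]]
force: [-0.4, -5.1, 6.3]
grip_width: 0.0129
```

```bash
python3 -c "
from h import *
tq([.502,.098])"
```

```text
t 7.1 pos [0.5033 0.0969 0.0859] yaw -13.52 F [-0.36 -5.1   6.26] M [-0.628  0.143  0.092] Mz@axis 0.085 w 0.0129
```

Emit:
step_arm:
  motion:
    - [0, 0, 0, 0, 0, 0.8]
    - [0, 0, 0, 0, 0, 1.6]

```text
time: 7.3
ee_pos: [0.5033, 0.0969, 0.0859]
tcp_rot: [[0.965, -0.261, 0.003], [-0.261, -0.965, -0.001], [0.003, 0.001, -1.0]]
force: [0.1, -4.4, 6.6]
grip_width: 0.0128
```

```bash
python3 -c "
from h import *
tq([.502,.098])"
```

```text
t 7.3 pos [0.5033 0.0969 0.0859] yaw -15.12 F [ 0.14 -4.39  6.58] M [-0.588  0.195  0.083] Mz@axis 0.078 w 0.0128
```

Emit:
step_arm:
  motion:
    - [0, 0, 0, 0, 0, 0.8]
    - [0, 0, 0, 0, 0, 1.6]

```text
time: 7.5
ee_pos: [0.5033, 0.0969, 0.086]
tcp_rot: [[0.958, -0.287, 0.003], [-0.287, -0.958, -0.002], [0.003, 0.001, -1.0]]
force: [-1.2, -5.1, 5.6]
grip_width: 0.0132
```

```bash
python3 -c "
from h import *
tq([.502,.098]);d=save('wrist','w5.png')"
```

```text
t 7.5 pos [0.5033 0.0969 0.086 ] yaw -16.7 F [-1.2  -5.15  5.57] M [-0.604  0.173  0.244] Mz@axis 0.236 w 0.0132
```

View pics/w5.png

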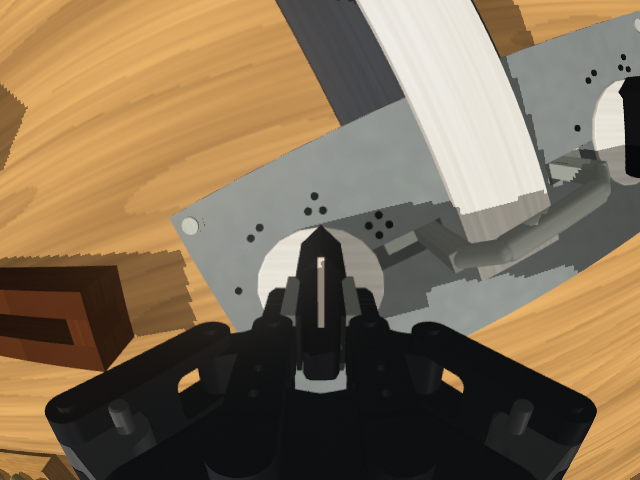

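```bash
python3 -c "
from h import *
tq([.502,.098]); eyes.get_image('top');tq([.502,.098]); eyes.get_image('top');tq([.502,.098])"
```

```text
t 7.55 pos [0.5033 0.0969 0.0859] yaw -16.72 F [-0.8  -5.96  6.35] M [-0.582  0.199  0.161] Mz@axis 0.152 w 0.0129
t 7.6 pos [0.5033 0.0969 0.0859] yaw -16.69 F [-1.47 -5.73  6.06] M [-0.576  0.134  0.064] Mz@axis 0.055 w 0.0128
t 7.65 pos [0.5033 0.0969 0.0859] yaw -16.68 F [-0.29 -5.54  5.49] M [-0.583  0.193  0.063] Mz@axis 0.056 w 0.013
```

Emit:
step_arm:
  motion:
    - [0, 0, 0, 0, 0, 0.7]
    - [0, 0, 0, 0, 0, 1.2]

```text
time: 7.85
ee_pos: [0.5033, 0.0969, 0.086]
tcp_rot: [[0.952, -0.307, 0.003], [-0.307, -0.952, -0.002], [0.003, 0.001, -1.0]]
force: [0.3, -5.9, 6.1]
grip_width: 0.0132
```

```bash
python3 -c "
from h import *
tq([.502,.098]); eyes.get_image('top');tq([.502,.098])"
```

```text
t 7.85 pos [0.5033 0.0969 0.086 ] yaw -17.87 F [ 0.33 -5.94  6.08] M [-0.65   0.153  0.311] Mz@axis 0.303 w 0.0132
t 7.9 pos [0.5033 0.0969 0.0859] yaw -17.88 F [-0.31 -4.76  6.24] M [-0.638  0.191  0.239] Mz@axis 0.233 w 0.0131
```

Emit:
step_arm:
  motion:
    - [0, 0, 0, 0, 0, 0.7]
    - [0, 0, 0, 0, 0, 1.2]

```text
time: 8.1
ee_pos: [0.5033, 0.0969, 0.0859]
tcp_rot: [[0.945, -0.326, 0.003], [-0.326, -0.945, -0.002], [0.003, 0.001, -1.0]]
force: [-1.0, -4.6, 6.0]
grip_width: 0.0128
```

```bash
python3 -c "
from h import *
tq([.502,.098]); eyes.get_image('top');tq([.502,.098])"
```

```text
t 8.1 pos [0.5033 0.0969 0.0859] yaw -19.05 F [-1.03 -4.64  5.97] M [-0.617  0.203  0.39 ] Mz@axis 0.383 w 0.0128
t 8.15 pos [0.5034 0.0969 0.086 ] yaw -19.06 F [-1.95 -5.94  5.59] M [-0.574  0.15   0.301] Mz@axis 0.29 w 0.0134
```

Left catch felt: torque rose steadily to 0.3–0.38 N m past yaw −17°. I'll relax it back into the play and release.

Emit:
step_arm:
  motion:
    - [0, 0, 0, 0, 0, -1.5]
    - [0, 0, 0, 0, 0, -3.2]
    - [0, 0, 0, 0, 0, -3.2]

```text
time: 8.45
ee_pos: [0.5033, 0.0969, 0.0859]
tcp_rot: [[0.962, -0.273, 0.003], [-0.273, -0.962, -0.001], [0.003, 0.001, -1.0]]
force: [-1.1, -4.5, 6.1]
grip_width: 0.0128
```

```bash
python3 -c "
from h import *
tq([.502,.098])"
```

```text
t 8.45 pos [0.5033 0.0969 0.0859] yaw -15.85 F [-1.05 -4.5   6.15] M [-0.573  0.174  0.155] Mz@axis 0.148 w 0.0128
```

Emit:
step_arm:
  motion:
    - [0, 0, 0, 0, 0, 0]
    - [0, 0, 0, 0, 0, 0]
    - [0, 0, 0, 0, 0, 0]
  grip: 3.2

```text
time: 8.75
ee_pos: [0.502, 0.0982, 0.084]
tcp_rot: [[0.962, -0.273, -0.001], [-0.273, -0.962, 0.001], [-0.001, -0.001, -1.0]]
force: [-1.2, 1.2, 0.7]
grip_width: 0.0319
```

Emit:
step_arm:
  motion:
    - [0, 0, -2.5, 0, 0, 0]
    - [0, 0, -6, 0, 0, 0]
    - [0, 0, -9, 0, 0, 0]
    - [0, 0, -12, 0, 0, 0]

```text
time: 9.15
ee_pos: [0.5021, 0.0981, 0.2054]
tcp_rot: [[0.962, -0.273, -0.0], [-0.273, -0.962, 0.001], [-0.001, -0.001, -1.0]]
force: [-0.1, -0.5, -0.4]
grip_width: 0.0319
```

```bash
python3 -c "
from h import *
tq([.502,.098]);d=save('wrist','w6.png');plan([.534,-.083,.2],-14.5)"
```

```text
t 9.15 pos [0.5021 0.0981 0.2054] yaw -15.84 F [-0.15 -0.49 -0.36] M [-0.012 -0.038 -0.029] Mz@axis -0.029 w 0.0319
shift [ 7.75 16.65  1.16] rot [-0.24 -0.54 -1.34] now [0.5048 0.0983 0.2116] t 9.2
```

View pics/w6.png

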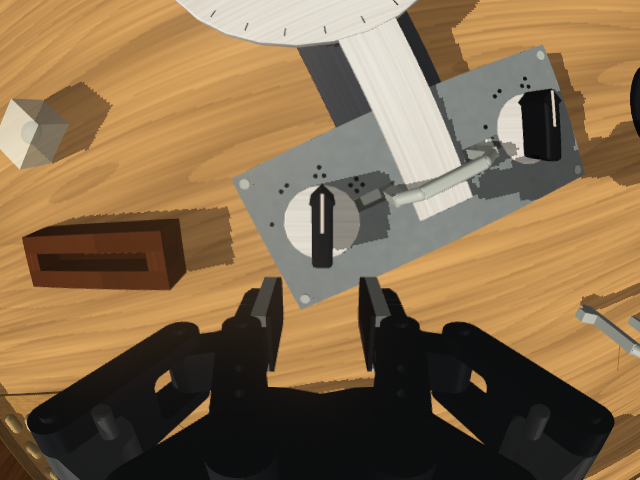

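The left knob stayed where I left it, at the 3 mark. Next I'll move over the right knob, whose line runs (557,92) to (552,125).

Emit:
step_arm:
  motion:
    - [2, 4.5, 0, 0, 0, 0]
    - [4, 9, 0, 0, 0, 0]
    - [6, 13, 0.2, 0, 0, 0]
    - [7.8, 16.6, 0.5, 0, 0, 0]
    - [7.8, 16.6, 0.5, 0, 0, 0]

```text
time: 9.7
ee_pos: [0.5321, -0.0875, 0.1979]
tcp_rot: [[0.96, -0.279, -0.002], [-0.279, -0.96, -0.001], [-0.001, 0.002, -1.0]]
force: [-0.9, 0.5, 0.1]
grip_width: 0.0319
```

```bash
python3 -c "
from h import *
tq([.534,-.083]);d=save('wrist','w7.png')"
```

```text
t 9.7 pos [ 0.5321 -0.0875  0.1979] yaw -16.2 F [-0.91  0.46  0.06] M [ 0.021  0.035 -0.023] Mz@axis -0.028 w 0.0319
```

View pics/w7.png

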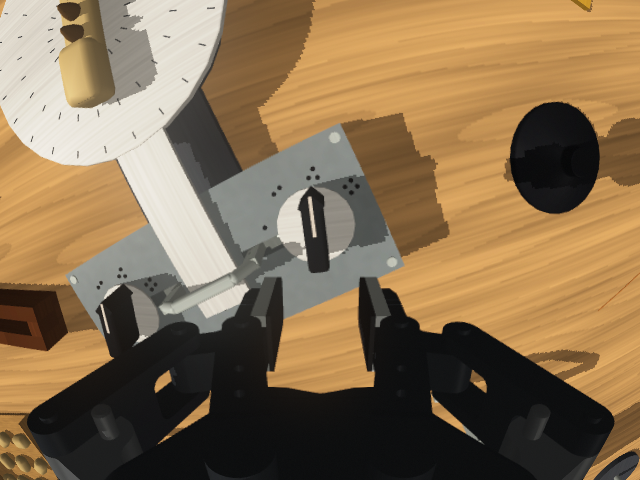

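Right knob: nose at (311,187), white line (311,196) to (316,237). It points just past 3 pips towards 4... I'll compute it.

```bash
python3 - <<'E'
from h import *
d=eyes.get_image('wrist')
p=atz(d,311,196,.092,True);q=atz(d,315.5,237,.092,True);n=atz(d,311,187,.092,True)
a=np.arctan2(*(p-q)[[1,0]]);print(np.degrees(a),n,n-.031*np.array([np.cos(a),np.sin(a),0]))
plan([.534,-.083,.13],np.degrees(a));plan([.534,-.083,.084],np.degrees(a))
E
```

```text
-10.239566263771339 [ 0.56581815 -0.08753616  0.092     ] [ 0.53531189 -0.08202546  0.092     ]
shift [ 0.2  -0.12  6.85] rot [-0.07  0.1  -5.73] now [ 0.5318 -0.0837  0.1985] t 9.8
shift [ 0.21 -0.12 11.45] rot [-0.07  0.1  -5.73] now [ 0.5318 -0.0837  0.1985] t 9.8
```

Emit:
step_arm:
  motion:
    - [0.2, -0.1, 4, 0, 0, -5.7]
    - [0.2, -0.1, 7.5, 0, 0, -5.7]
    - [0.2, -0.1, 10, 0, 0, -5.7]
    - [0.2, -0.1, 11.4, 0, 0, -5.7]
    - [0.2, -0.1, 11.4, 0, 0, -5.7]

```text
time: 10.3
ee_pos: [0.5327, -0.0813, 0.0831]
tcp_rot: [[0.985, -0.175, -0.005], [-0.175, -0.985, 0.002], [-0.005, -0.001, -1.0]]
force: [-0.2, 0.2, -0.3]
grip_width: 0.032
```

```bash
python3 -c "
from h import *
tq([.534,-.083]);d=save('wrist','w8.png')"
```

```text
t 10.3 pos [ 0.5327 -0.0813  0.0831] yaw -10.06 F [-0.21  0.15 -0.29] M [ 0.045 -0.022 -0.04 ] Mz@axis -0.04 w 0.032
```

View pics/w8.png

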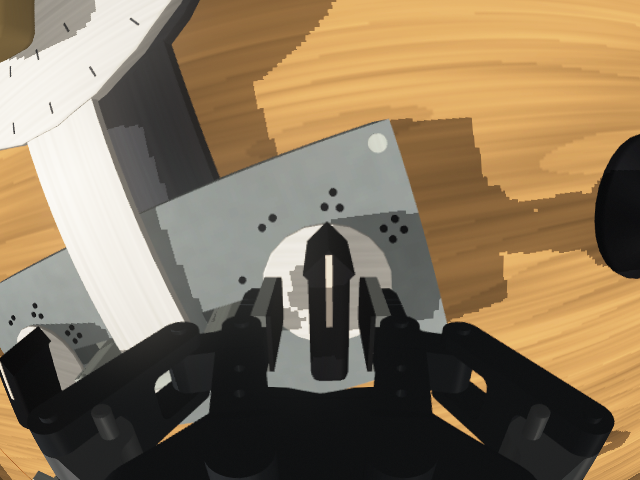

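The knob centre (328) sits about 2 mm right of the pad middle (321). I'll shift +0.2 cm in tool y and close.

Emit:
step_arm:
  motion:
    - [0, 0.2, 0, 0, 0, 0]
    - [0, 0.2, 0, 0, 0, 0]

```text
time: 10.55
ee_pos: [0.5352, -0.0852, 0.0877]
tcp_rot: [[0.984, -0.176, 0.004], [-0.176, -0.984, -0.001], [0.004, 0.0, -1.0]]
force: [-0.3, -0.4, -1.0]
grip_width: 0.032
```

Emit:
step_arm:
  motion:
    - [0, 0, 0, 0, 0, 0]
    - [0, 0, 0, 0, 0, 0]
    - [0, 0, 0, 0, 0, 0]
    - [0, 0, 0, 0, 0, 0]
  grip: 0.5

```text
time: 10.95
ee_pos: [0.5348, -0.0847, 0.0871]
tcp_rot: [[0.984, -0.176, 0.003], [-0.176, -0.984, 0.0], [0.003, -0.001, -1.0]]
force: [-0.2, 1.3, 6.3]
grip_width: 0.0129
```

```bash
python3 -c "
from h import *
tq([.535,-.0825])"
```

```text
t 10.95 pos [ 0.5348 -0.0847  0.0871] yaw -10.16 F [-0.16  1.27  6.34] M [ 0.316  0.106 -0.033] Mz@axis -0.034 w 0.0129
```

Emit:
step_arm:
  motion:
    - [0, 0, 0, 0, 0, -3]
    - [0, 0, 0, 0, 0, -6]
    - [0, 0, 0, 0, 0, -9]
    - [0, 0, 0, 0, 0, -12]

```text
time: 11.35
ee_pos: [0.5349, -0.0844, 0.0871]
tcp_rot: [[0.999, 0.034, 0.003], [0.034, -0.999, 0.001], [0.003, -0.001, -1.0]]
force: [-0.1, 2.9, 5.7]
grip_width: 0.0127
```

```bash
python3 -c "
from h import *
tq([.535,-.0825])"
```

```text
t 11.35 pos [ 0.5349 -0.0844  0.0871] yaw 1.94 F [-0.08  2.91  5.68] M [ 0.389  0.057 -0.12 ] Mz@axis -0.12 w 0.0127
```

Emit:
step_arm:
  motion:
    - [0, 0, 0, 0, 0, -3]
    - [0, 0, 0, 0, 0, -6]
    - [0, 0, 0, 0, 0, -9]
    - [0, 0, 0, 0, 0, -12]

```text
time: 11.75
ee_pos: [0.5348, -0.084, 0.0871]
tcp_rot: [[0.97, 0.241, 0.003], [0.241, -0.97, 0.002], [0.003, -0.001, -1.0]]
force: [-0.5, 3.2, 6.6]
grip_width: 0.0128
```

```bash
python3 -c "
from h import *
tq([.535,-.0825])"
```

```text
t 11.75 pos [ 0.5348 -0.084   0.0871] yaw 13.95 F [-0.5   3.16  6.64] M [ 0.555  0.049 -0.098] Mz@axis -0.099 w 0.0128
```

Emit:
step_arm:
  motion:
    - [0, 0, 0, 0, 0, -1]
    - [0, 0, 0, 0, 0, -2]

```text
time: 11.95
ee_pos: [0.5348, -0.084, 0.0871]
tcp_rot: [[0.962, 0.274, 0.003], [0.274, -0.962, 0.002], [0.003, -0.001, -1.0]]
force: [0.2, 4.3, 5.9]
grip_width: 0.013
```

```bash
python3 -c "
from h import *
tq([.535,-.0825])"
```

```text
t 11.95 pos [ 0.5348 -0.084   0.0871] yaw 15.88 F [0.2  4.28 5.85] M [ 0.615  0.126 -0.047] Mz@axis -0.047 w 0.013
```

Emit:
step_arm:
  motion:
    - [0, 0, 0, 0, 0, -1]
    - [0, 0, 0, 0, 0, -2]

```text
time: 12.15
ee_pos: [0.5348, -0.084, 0.0871]
tcp_rot: [[0.952, 0.307, 0.003], [0.307, -0.952, 0.002], [0.003, -0.001, -1.0]]
force: [-1.3, 4.6, 6.4]
grip_width: 0.0126
```

```bash
python3 -c "
from h import *
tq([.535,-.0825])"
```

```text
t 12.15 pos [ 0.5348 -0.084   0.0871] yaw 17.88 F [-1.29  4.58  6.37] M [ 0.564  0.138 -0.105] Mz@axis -0.108 w 0.0126
```

Emit:
step_arm:
  motion:
    - [0, 0, 0, 0, 0, -1]
    - [0, 0, 0, 0, 0, -2]

```text
time: 12.35
ee_pos: [0.5348, -0.0839, 0.0871]
tcp_rot: [[0.94, 0.34, 0.003], [0.34, -0.94, 0.002], [0.003, -0.001, -1.0]]
force: [-1.0, 4.4, 6.9]
grip_width: 0.0132
```

```bash
python3 -c "
from h import *
tq([.535,-.0825])"
```

```text
t 12.35 pos [ 0.5348 -0.0839  0.0871] yaw 19.89 F [-0.99  4.45  6.94] M [ 0.659  0.111 -0.106] Mz@axis -0.108 w 0.0132
```

Emit:
step_arm:
  motion:
    - [0, 0, 0, 0, 0, -0.8]
    - [0, 0, 0, 0, 0, -1.6]

```text
time: 12.55
ee_pos: [0.5348, -0.0838, 0.0871]
tcp_rot: [[0.931, 0.366, 0.003], [0.366, -0.931, 0.002], [0.003, -0.001, -1.0]]
force: [0.2, 4.2, 6.1]
grip_width: 0.0131
```

```bash
python3 -c "
from h import *
tq([.535,-.0825])"
```

```text
t 12.55 pos [ 0.5348 -0.0838  0.0871] yaw 21.48 F [0.19 4.22 6.05] M [ 0.628  0.15  -0.085] Mz@axis -0.086 w 0.0131
```

Emit:
step_arm:
  motion:
    - [0, 0, 0, 0, 0, -0.8]
    - [0, 0, 0, 0, 0, -1.6]

```text
time: 12.75
ee_pos: [0.5347, -0.0838, 0.0871]
tcp_rot: [[0.92, 0.392, 0.003], [0.392, -0.92, 0.002], [0.003, -0.001, -1.0]]
force: [-0.6, 4.4, 6.6]
grip_width: 0.013
```

```bash
python3 -c "
from h import *
tq([.535,-.0825])"
```

```text
t 12.75 pos [ 0.5347 -0.0838  0.0871] yaw 23.08 F [-0.63  4.43  6.56] M [ 0.639  0.089 -0.047] Mz@axis -0.049 w 0.013
```

Emit:
step_arm:
  motion:
    - [0, 0, 0, 0, 0, -0.8]
    - [0, 0, 0, 0, 0, -1.6]

```text
time: 12.95
ee_pos: [0.5347, -0.0838, 0.0871]
tcp_rot: [[0.909, 0.418, 0.002], [0.418, -0.909, 0.002], [0.003, -0.001, -1.0]]
force: [-0.3, 3.3, 7.3]
grip_width: 0.0124
```

```bash
python3 -c "
from h import *
tq([.535,-.0825])"
```

```text
t 12.95 pos [ 0.5347 -0.0838  0.0871] yaw 24.68 F [-0.28  3.33  7.25] M [ 0.741  0.143 -0.054] Mz@axis -0.055 w 0.0124
```

Emit:
step_arm:
  motion:
    - [0, 0, 0, 0, 0, -0.8]
    - [0, 0, 0, 0, 0, -1.6]

```text
time: 13.15
ee_pos: [0.5347, -0.0837, 0.0871]
tcp_rot: [[0.897, 0.443, 0.002], [0.443, -0.897, 0.002], [0.003, -0.001, -1.0]]
force: [-1.5, 3.9, 6.7]
grip_width: 0.0131
```

```bash
python3 -c "
from h import *
tq([.535,-.0825])"
```

```text
t 13.15 pos [ 0.5347 -0.0837  0.0871] yaw 26.28 F [-1.48  3.93  6.67] M [ 0.71   0.162 -0.132] Mz@axis -0.135 w 0.0131
```

Emit:
step_arm:
  motion:
    - [0, 0, 0, 0, 0, -0.8]
    - [0, 0, 0, 0, 0, -1.6]

```text
time: 13.35
ee_pos: [0.5347, -0.0837, 0.0871]
tcp_rot: [[0.884, 0.467, 0.002], [0.467, -0.884, 0.002], [0.003, -0.001, -1.0]]
force: [-0.6, 5.0, 6.9]
grip_width: 0.0132
```

```bash
python3 -c "
from h import *
tq([.535,-.0825]);d=save('wrist','w9.png')"
```

```text
t 13.35 pos [ 0.5347 -0.0837  0.0871] yaw 27.87 F [-0.65  5.01  6.88] M [ 0.669  0.127 -0.194] Mz@axis -0.196 w 0.0132
```

View pics/w9.png

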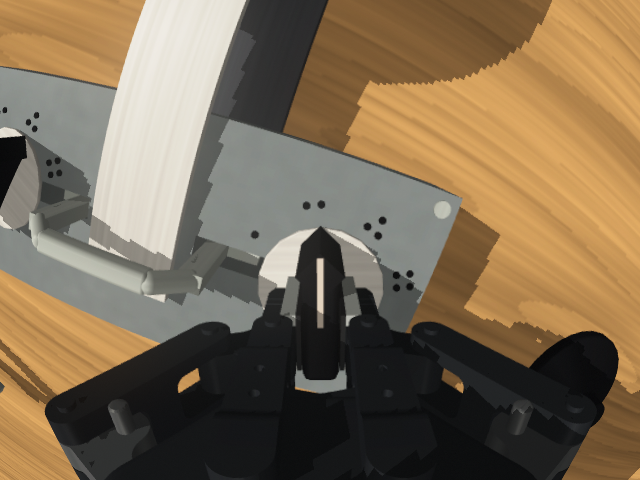

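The nose is almost at the 2-pip mark (314,205), and torque may be rising. I'll use smaller steps.

Emit:
step_arm:
  motion:
    - [0, 0, 0, 0, 0, -0.6]
    - [0, 0, 0, 0, 0, -1.2]

```text
time: 13.6
ee_pos: [0.5347, -0.0836, 0.0871]
tcp_rot: [[0.874, 0.485, 0.002], [0.485, -0.874, 0.003], [0.003, -0.001, -1.0]]
force: [-0.9, 4.4, 6.5]
grip_width: 0.013
```

```bash
python3 -c "
from h import *
tq([.535,-.0825]); eyes.get_image('top');tq([.535,-.0825])"
```

```text
t 13.6 pos [ 0.5347 -0.0836  0.0871] yaw 29.04 F [-0.91  4.45  6.53] M [ 0.749  0.159 -0.253] Mz@axis -0.255 w 0.013
t 13.65 pos [ 0.5347 -0.0836  0.0871] yaw 29.05 F [-1.6   5.44  6.75] M [ 0.735  0.165 -0.228] Mz@axis -0.232 w 0.013
```

Emit:
step_arm:
  motion:
    - [0, 0, 0, 0, 0, -0.6]
    - [0, 0, 0, 0, 0, -1.2]

```text
time: 13.85
ee_pos: [0.5347, -0.0836, 0.0871]
tcp_rot: [[0.864, 0.503, 0.002], [0.503, -0.864, 0.003], [0.003, -0.001, -1.0]]
force: [-0.2, 4.7, 6.2]
grip_width: 0.0125
```

```bash
python3 -c "
from h import *
tq([.535,-.0825]); eyes.get_image('top');tq([.535,-.0825])"
```

```text
t 13.85 pos [ 0.5347 -0.0836  0.0871] yaw 30.22 F [-0.24  4.74  6.17] M [ 0.7    0.168 -0.352] Mz@axis -0.354 w 0.0125
t 13.9 pos [ 0.5347 -0.0836  0.0871] yaw 30.23 F [-0.6   4.74  6.54] M [ 0.693  0.142 -0.349] Mz@axis -0.351 w 0.0134
```

Right catch felt: torque rose monotonically to 0.35 N m. I'll relax 3.2° back and release.

Emit:
step_arm:
  motion:
    - [0, 0, 0, 0, 0, 1.5]
    - [0, 0, 0, 0, 0, 3.2]
    - [0, 0, 0, 0, 0, 3.2]

```text
time: 14.2
ee_pos: [0.5347, -0.0837, 0.0871]
tcp_rot: [[0.891, 0.454, 0.002], [0.454, -0.891, 0.002], [0.003, -0.001, -1.0]]
force: [-1.7, 5.1, 6.7]
grip_width: 0.0126
```

```bash
python3 -c "
from h import *
tq([.535,-.0825])"
```

```text
t 14.2 pos [ 0.5347 -0.0837  0.0871] yaw 27.02 F [-1.72  5.07  6.74] M [ 0.692  0.171 -0.1  ] Mz@axis -0.103 w 0.0126
```

Emit:
step_arm:
  motion:
    - [0, 0, 0, 0, 0, 0]
    - [0, 0, 0, 0, 0, 0]
    - [0, 0, 0, 0, 0, 0]
  grip: 3.2

```text
time: 14.5
ee_pos: [0.5336, -0.0851, 0.085]
tcp_rot: [[0.891, 0.454, -0.001], [0.454, -0.891, -0.0], [-0.001, -0.0, -1.0]]
force: [0.5, 0.2, -0.4]
grip_width: 0.0316
```

Emit:
step_arm:
  motion:
    - [0, 0, -2.5, 0, 0, 0]
    - [0, 0, -6, 0, 0, 0]
    - [0, 0, -9, 0, 0, 0]
    - [0, 0, -12, 0, 0, 0]

```text
time: 14.9
ee_pos: [0.5337, -0.0852, 0.2063]
tcp_rot: [[0.891, 0.454, -0.001], [0.454, -0.891, -0.0], [-0.001, -0.0, -1.0]]
force: [0.5, 0.0, -0.1]
grip_width: 0.032
```

```bash
python3 -c "
from h import *
d=save('wrist','w10.png');plan([.518,.007,.2],100);plan([.518,.007,.2],-80)
d=save('scene','s2.png');im=d['img'][:,:,::-1]
cv2.imwrite('pics/s2z.png',cv2.resize(im[190:290,230:400],(0,0),fx=4,fy=4,interpolation=cv2.INTER_CUBIC))
print(readout.state()['q'])"
```

```text
shift [ 2.59 -9.1   1.23] rot [  0.63  -0.11 -72.98] now [ 0.5362 -0.0858  0.2128] t 14.95
shift [ 2.59 -9.1   1.23] rot [ -0.12  -0.68 107.02] now [ 0.5362 -0.0858  0.2128] t 14.95
[-1.50640006e+01  4.42076457e+00  8.39688426e+01 -1.54153938e-02
  9.10271452e+01  4.79082634e+01]
```

View pics/w10.png

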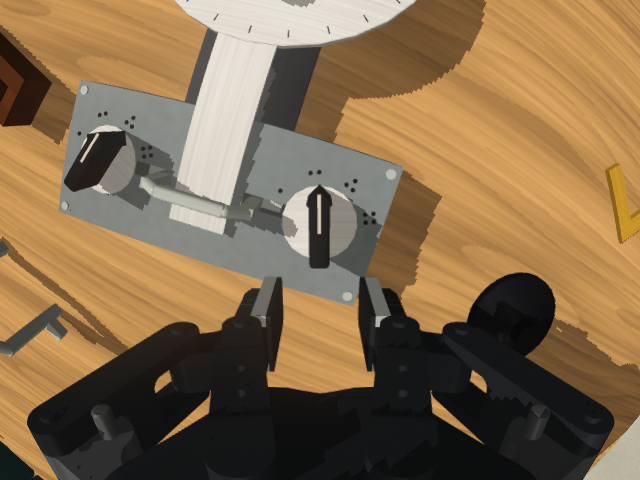

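View pics/s2z.png

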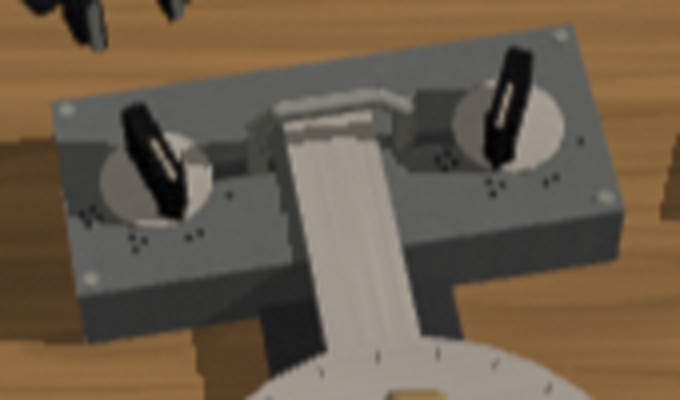

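Both dials stayed. The shackle bow has risen at both ends in the scene view (left corner about 112→105 and right about 112→108 in the zoom). Moving over the shackle with the tool x axis along the lock's y axis.

Emit:
step_arm:
  motion:
    - [0.5, -2, 0, 0, 0, -8.5]
    - [1, -4, 0, 0, 0, -17]
    - [1.5, -6, 0, 0, 0, -25.5]
    - [2, -8, 0, 0, 0, -34]
    - [2.5, -9.3, 0, 0, 0, -42.5]
  grip: 4

```text
time: 15.5
ee_pos: [0.5129, 0.0103, 0.2039]
tcp_rot: [[0.343, 0.939, -0.002], [0.939, -0.343, 0.0], [-0.0, -0.002, -1.0]]
force: [0.6, 0.2, 0.4]
grip_width: 0.0402
```

Emit:
step_arm:
  motion:
    - [0, 0, 0, 0, 0, -8.5]
    - [0, 0, 0, 0, 0, -17]
    - [0, 0, 0, 0, 0, -25.5]
    - [0, 0, 0, 0, 0, -30.5]
    - [0, 0, 0, 0, 0, -30.5]

```text
time: 16.0
ee_pos: [0.5134, 0.0092, 0.204]
tcp_rot: [[-0.174, 0.985, -0.002], [0.985, 0.174, 0.0], [0.0, -0.002, -1.0]]
force: [0.8, -0.6, 0.2]
grip_width: 0.0396
```

```bash
python3 -c "
from h import *
d=save('wrist','w11.png');plan([.518,.007,.2],100)
for t in ['shackle','rest']:
  for r in finder.spot_in('wrist',t)[:3]: print(t,np.round(r['location'],3),round(r['confidence'],2))
"
```

```text
shift [-0.29  0.41  0.42] rot [-0.11 -0.02 -0.07] now [0.5134 0.0092 0.2042] t 16.05
shackle [0.511 0.018 0.092] 0.85
shackle [0.288 0.143 0.058] 0.7
shackle [ 0.305 -0.17   0.047] 0.58
```

View pics/w11.png

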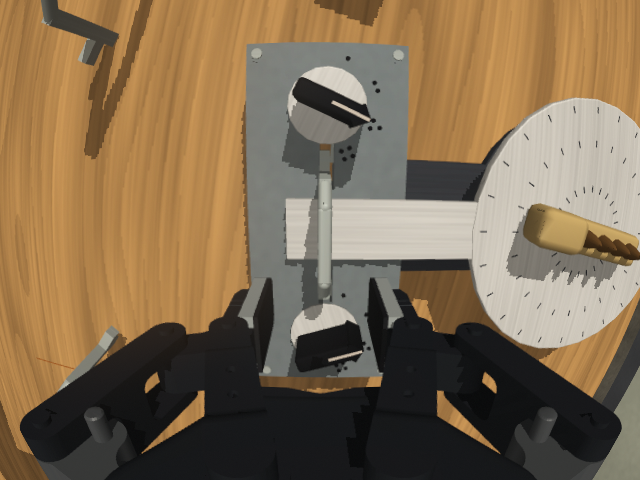

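```bash
python3 - <<'E'
from h import *
im=cv2.imread('pics/w11.png')
cv2.imwrite('pics/w11z.png',cv2.resize(im[140:330,260:400],(0,0),fx=4,fy=3.1,interpolation=cv2.INTER_CUBIC))
d=eyes.get_image('wrist')
for z in (.0925,.0975):
  p=atz(d,325.5,204,z,True);q=atz(d,324.5,283,z,True);print(np.round([p,q,(p+q)/2],4).tolist(),np.linalg.norm(p-q),np.degrees(np.arctan2(*(p-q)[[1,0]])))
E
```

```text
[[0.5125, 0.0334, 0.0925], [0.5214, -0.0201, 0.0925], [0.5169, 0.0067, 0.0925]] 0.0542641911938144 99.45023870611047
[[0.5123, 0.0344, 0.0975], [0.521, -0.018, 0.0975], [0.5166, 0.0082, 0.0975]] 0.05309743353824819 99.45023870611047
```

View pics/w11z.png

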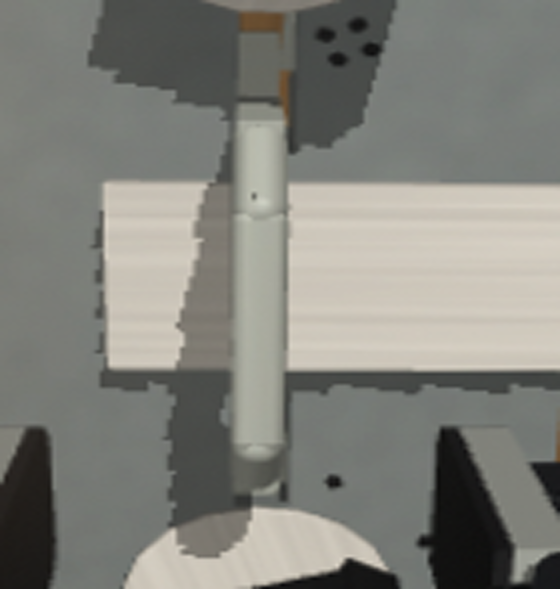

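Bar ends at (325,208) and (324,285) give 52 mm at z≈97 mm, which fits "both legs up". I'll descend partway and take a second view for height and level.

Emit:
step_arm:
  motion:
    - [-0.2, 0.3, 2.5, 0, 0, 0]
    - [-0.2, 0.3, 5, 0, 0, 0]
    - [-0.2, 0.3, 6.5, 0, 0, 0]
    - [-0.2, 0.3, 6.5, 0, 0, 0]

```text
time: 16.6
ee_pos: [0.5153, 0.008, 0.1374]
tcp_rot: [[-0.174, 0.985, -0.006], [0.985, 0.174, 0.001], [0.002, -0.006, -1.0]]
force: [0.7, 0.1, -0.7]
grip_width: 0.0398
```

```bash
python3 -c "
from h import *
d=save('wrist','w12.png');plan([.517,.007,.097],100)
im=d['img'][:,:,::-1]
cv2.imwrite('pics/w12z.png',cv2.resize(im[150:390,220:420],(0,0),fx=2.5,fy=2.5,interpolation=cv2.INTER_CUBIC))"
```

```text
shift [-0.1   0.06  4.22] rot [-0.16 -0.05  0.  ] now [0.5164 0.0079 0.1392] t 16.65
```

View pics/w12z.png

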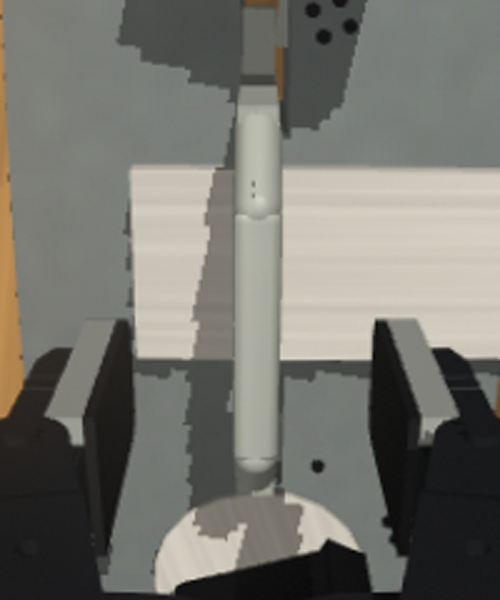

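```bash
python3 - <<'E'
from h import *
d=eyes.get_image('wrist');s=readout.state()
T=np.eye(4);T[:3,:3]=s['tcp_rot'];T[:3,3]=s['ee_pos'];X=np.linalg.inv(T)@np.array(d['pose'])
T0=np.eye(4);a=np.radians(100);T0[:3,:3]=np.array([[-.174,.985,-.002],[.985,.174,0],[0,-.002,-1.]]);T0[:3,3]=[.5134,.0092,.2042]
d0=dict(d);d0['pose']=T0@X
P=[tri([ray(d,*a,True),ray(d0,*b,True)]) for a,b in [((323.2,234.8),(324.5,208)),((322.8,334),(324.3,285))]]
print(np.round(P,4),np.mean(P,0));plan([.517,.007,.098],99.6)
E
```

```text
[[ 0.5106  0.0383  0.1259]
 [ 0.5196 -0.0121  0.1116]] [0.51509903 0.01310251 0.11872875]
shift [-0.08 -0.04  4.27] rot [-0.01 -0.01  0.41] now [0.5173 0.0078 0.1407] t 16.7
```

That baseline was taken while the arm was still settling, so I'll redo it with this settled picture.

```bash
python3 - <<'E'
from h import *
d=save('wrist','w13.png');s=readout.state();print(s['ee_pos'])
im=d['img'][:,:,::-1]
cv2.imwrite('pics/w13z.png',cv2.resize(im[150:390,220:420],(0,0),fx=2.5,fy=2.5,interpolation=cv2.INTER_CUBIC))
np.save('w13.npy',np.array(d['pose']))
E
```

```text
[0.51779338 0.00779815 0.14150786]
```

View pics/w13z.png

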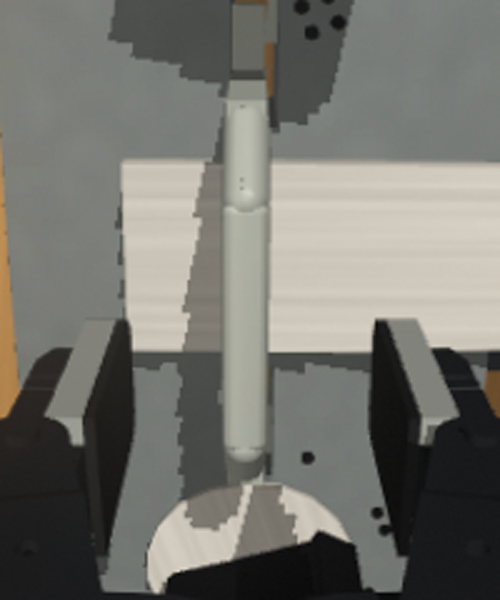

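```bash
python3 - <<'E'
from h import *
d=eyes.get_image('wrist');d['pose']=np.load('w13.npy')
T=np.eye(4);s=readout.state();T[:3,:3]=s['tcp_rot'];T[:3,3]=s['ee_pos'];print(s['ee_pos'])
X=np.linalg.inv(T)@np.array(d['pose'])
T0=np.eye(4);T0[:3,:3]=np.array([[-.174,.985,-.002],[.985,.174,0],[0,-.002,-1.]]);T0[:3,3]=[.5134,.0092,.2042]
d0=dict(d);d0['pose']=T0@X
e=[(220+246/2.5,150+207/2.5),(220+245/2.5,150+450/2.5)]
P=[tri([ray(d,*a,True),ray(d0,*b,True)]) for a,b in zip(e,[(324.5,208),(324.3,285)])]
print(np.round(P,4),np.mean(P,0))
Q=np.array([atz(d,*a,.0975,True) for a in e]);print(Q,Q.mean(0),np.linalg.norm(Q[0]-Q[1]));plan([.517,.007,.098],99.6)
E
```

```text
[0.51804635 0.00780963 0.14194845]
[[ 0.5105  0.0369  0.12  ]
 [ 0.5196 -0.0156  0.1037]] [0.51503718 0.01062856 0.11184803]
[[ 0.5121808   0.03118484  0.0975    ]
 [ 0.52071184 -0.0188248   0.0975    ]] [0.51644632 0.00618002 0.0975    ] 0.0507320635743685
shift [-0.06 -0.13  4.39] rot [0.15 0.03 0.43] now [0.518  0.0078 0.1419] t 16.8
```

```bash
python3 - <<'E'
from h import *
a=cv2.imread('pics/scene0.png');b=cv2.imread('pics/s2.png')
c=np.vstack([cv2.resize(i[205:245,280:350],(0,0),fx=7,fy=7,interpolation=cv2.INTER_CUBIC) for i in (a,b)])
cv2.imwrite('pics/cmp.png',c)
E
```

```text
(no output)
```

View pics/cmp.png

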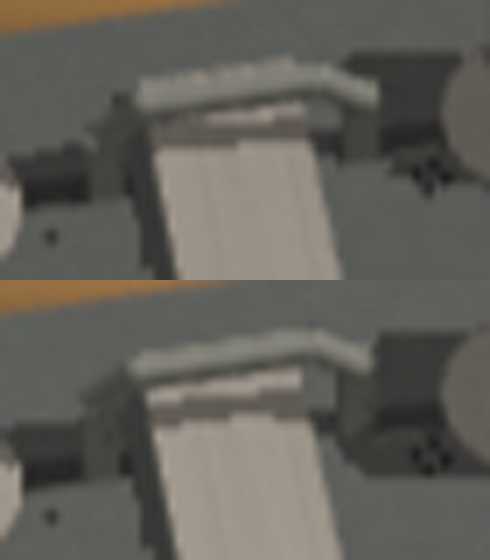

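```bash
cat > hyp.py <<'E'
from h import *
yaw=np.radians(10);Rz=np.array([[np.cos(yaw),-np.sin(yaw),0],[np.sin(yaw),np.cos(yaw),0],[0,0,1]])
def pts(oz,lean,c=(.5172,.0072),dy=0):
    # lean: left leg up => rotation about x by +lean
    Rx=np.array([[1,0,0],[0,np.cos(lean),-np.sin(lean)],[0,np.sin(lean),np.cos(lean)]])
    o=np.array([c[0],c[1],oz])
    return [o+Rz@(Rx@np.array([0,y,.0845])+[0,dy,0]) for y in (.026,-.026)]
H={'locked':(.008,0,0),'left':(.011,.06,.0025),'both':(.013,0,0)}
E
python3 - <<'E'
from hyp import *
ds=eyes.get_image('scene');d=eyes.get_image('wrist');d['pose']=np.load('w13.npy')
for k,(z,l,dy) in H.items():
    P=pts(z,l,dy=dy);print(k,'scene',np.round([proj(ds,p) for p in P],1).tolist(),'w13',np.round([proj(d,p,True) for p in P],1).tolist())
print('meas scene0 L',(280+320/7,205+68/7),'R',(280+140/7,205+80/7));print('meas s2 L',(280+315/7,205+52/7),'R',(280+132/7,205+74/7))
print('w13 L',(220+246/2.5,150+207/2.5),'R',(220+245/2.5,150+450/2.5))
E
```

```text
locked scene [[324.4, 214.8], [298.9, 218.9]] w13 [[320.1, 226.9], [320.1, 324.8]]
left scene [[323.2, 213.8], [297.6, 218.7]] w13 [[320.1, 234.8], [320.1, 330.2]]
both scene [[324.4, 213.4], [298.8, 217.4]] w13 [[320.1, 229.6], [320.1, 329.6]]
meas scene0 L (325.7142857142857, 214.71428571428572) R (300.0, 216.42857142857142)
meas s2 L (325.0, 212.42857142857142) R (298.85714285714283, 215.57142857142858)
w13 L (318.4, 232.8) R (318.0, 330.0)
```

The views don't clearly tell one leg from two, so I'll get an oblique wrist view from the robot side.

Emit:
step_arm:
  motion:
    - [0, -3, -1, 0, 0, 0]
    - [0, -6, -2, 0, 0, 0]
    - [0, -9, -2, 0, 0, 0]
    - [0, -11, -2, 0, 0, 0]
    - [0, -11, -2, 0, 0, 0]

```text
time: 17.4
ee_pos: [0.4076, -0.0115, 0.1615]
tcp_rot: [[-0.173, 0.985, 0.002], [0.985, 0.173, -0.0], [-0.001, 0.002, -1.0]]
force: [1.7, -0.2, 0.4]
grip_width: 0.0403
```

Emit:
step_arm:
  motion:
    - [0, 0, 0, 0, 0, 0]
    - [0, 0, 0, 0, 0, 0]

```text
time: 17.6
ee_pos: [0.4099, -0.0113, 0.1611]
tcp_rot: [[-0.174, 0.985, 0.002], [0.985, 0.174, 0.0], [-0.0, 0.002, -1.0]]
force: [0.1, 1.2, 0.4]
grip_width: 0.0397
```

```bash
python3 - <<'E'
from h import *
d=save('wrist','w14.png');np.save('w14.npy',np.array(d['pose']));print(readout.state()['ee_pos'])
d=save('scene','s3.png')
im=cv2.imread('pics/w14.png')
cv2.imwrite('pics/w14z.png',cv2.resize(im[120:390,380:640],(0,0),fx=2.2,fy=2.2,interpolation=cv2.INTER_CUBIC))
E
```

```text
[ 0.40982596 -0.01127661  0.16084759]
```

View pics/w14z.png

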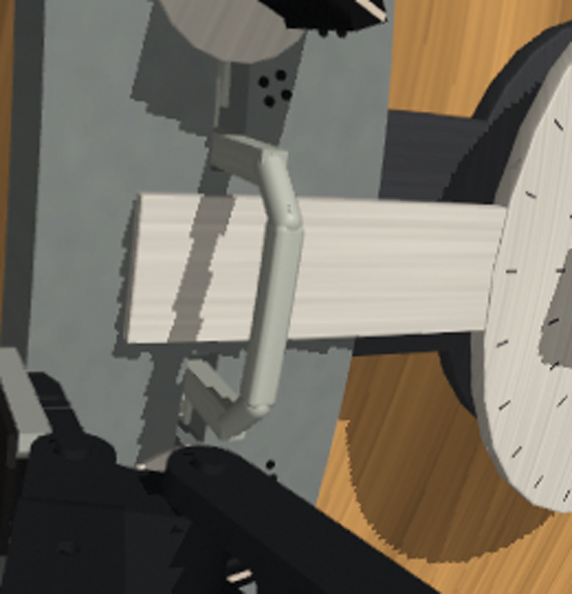

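Good oblique view: the bar runs from (288,225) to (258,405) in the zoom, and all four bends show.

```bash
python3 - <<'E'
from hyp import *
d=eyes.get_image('wrist');d['pose']=np.load('w14.npy')
def Z(p): 
    u,v=proj(d,p,True); return round((u-380)*2.2),round((v-120)*2.2)
def W(x,y,z): return np.array([.5172,.0072,0])+Rz@np.array([x,y,z])
# reference: tongue corners top z .057 (width 46), lock back edge
print('tongue',[Z(W(-.035,y,.057)) for y in (.023,-.023)])
print('lock far edge z.05', Z(W(.06,.05,.05)),Z(W(.06,-.05,.05)))
for k,(z,l,dy) in H.items():
    print(k,'bar top edge',[Z(p) for p in pts(z,l,dy=dy)])
# free fit: bar ends from pixels, using x known (bar in plane x=0)-> intersect rays with vertical plane
for (a,b) in [((287,228),'L knee'),((259,402),'R knee'),((272,155),'L bend'),((233,430),'R bend')]:
    o,r=ray(d,380+a[0]/2.2,120+a[1]/2.2,True); n=Rz@np.array([1.,0,0]); c=np.array([.5172,.0072,0])
    t=((c-o)@n)/(r@n); p=Rz.T@(o+r*t-c); print(b,np.round(p,4))
E
```

```text
tongue [(124, 197), (111, 345)]
lock far edge z.05 (385, 118) (342, 399)
locked bar top edge [(287, 216), (260, 399)]
left bar top edge [(294, 230), (260, 409)]
both bar top edge [(296, 221), (267, 406)]
L knee [-0.      0.023   0.0931]
R knee [-0.     -0.027   0.0925]
L bend [-0.      0.0402  0.0804]
R bend [ 0.     -0.0423  0.0801]
```

In the lock frame the two bar-end heights are 93.1 and 92.5 mm and the bends 80.4 and 80.1 mm. So the bow is level with its axis at 93 mm, meaning both legs are up. I'll go in for the grasp.

```bash
python3 -c "
from h import *
plan([.517,.006,.13],99.8);plan([.517,.006,.096],99.8)"
```

```text
shift [-0.18 10.88  3.05] rot [ 0.   -0.01  0.26] now [ 0.4096 -0.0112  0.1605] t 17.75
shift [-0.18 10.88  6.45] rot [ 0.   -0.01  0.26] now [ 0.4096 -0.0112  0.1605] t 17.75
```

Emit:
step_arm:
  motion:
    - [-0.2, 4, 0, 0, 0, 0.3]
    - [-0.2, 8, 0, 0, 0, 0.3]
    - [-0.2, 10.9, 1, 0, 0, 0.3]
    - [-0.2, 10.9, 3, 0, 0, 0.3]
    - [-0.2, 10.9, 3, 0, 0, 0.3]

```text
time: 18.25
ee_pos: [0.5155, 0.0062, 0.1267]
tcp_rot: [[-0.17, 0.985, -0.008], [0.985, 0.17, 0.001], [0.002, -0.007, -1.0]]
force: [-1.0, -0.5, 0.3]
grip_width: 0.0403
```

Emit:
step_arm:
  motion:
    - [0, 0, 0, 0, 0, 0]
    - [0, 0, 0, 0, 0, 0]
    - [0, 0, 0, 0, 0, 0]

```text
time: 18.55
ee_pos: [0.5169, 0.0056, 0.1318]
tcp_rot: [[-0.169, 0.986, 0.002], [0.986, 0.169, -0.0], [-0.001, 0.002, -1.0]]
force: [-0.2, -0.1, 0.6]
grip_width: 0.0399
```

```bash
python3 -c "
from h import *
d=save('wrist','w15.png');np.save('w15.npy',d['pose']);plan([.517,.006,.096],99.8)
im=d['img'][:,:,::-1]
cv2.imwrite('pics/w15z.png',cv2.resize(im[150:390,220:420],(0,0),fx=2.5,fy=2.5,interpolation=cv2.INTER_CUBIC))"
```

```text
shift [0.04 0.01 3.58] rot [ 0.13  0.03 -0.07] now [0.5168 0.0056 0.1318] t 18.6
```

View pics/w15z.png

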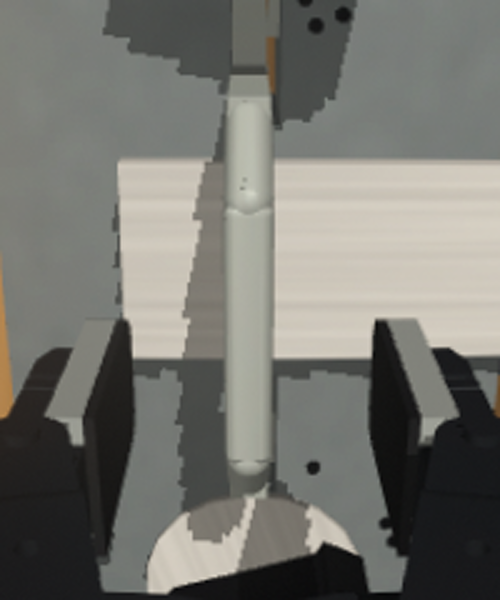

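The bar (250) is centred between the pads (252). Descending and closing.

Emit:
step_arm:
  motion:
    - [0, 0, 1.5, 0, 0, 0]
    - [0, 0, 3, 0, 0, 0]
    - [0, 0, 3.5, 0, 0, 0]
    - [0, 0, 3.5, 0, 0, 0]
    - [0, 0, 3.5, 0, 0, 0]

```text
time: 19.1
ee_pos: [0.517, 0.0057, 0.0964]
tcp_rot: [[-0.169, 0.986, 0.001], [0.986, 0.169, -0.0], [-0.0, 0.001, -1.0]]
force: [0.5, -0.5, -0.7]
grip_width: 0.04
```

Emit:
step_arm:
  motion:
    - [0, 0, 0, 0, 0, 0]
    - [0, 0, 0, 0, 0, 0]
    - [0, 0, 0, 0, 0, 0]
    - [0, 0, 0, 0, 0, 0]
  grip: 0.3

```text
time: 19.5
ee_pos: [0.5169, 0.0058, 0.0962]
tcp_rot: [[-0.169, 0.986, 0.001], [0.986, 0.169, 0.0], [-0.0, 0.001, -1.0]]
force: [-0.6, 1.3, 2.7]
grip_width: 0.0076
```

```bash
python3 -c "
from h import *
tq([.517,.006]);d=save('wrist','w16.png');np.save('w16.npy',d['pose'])"
```

```text
t 19.5 pos [0.5169 0.0058 0.0962] yaw 99.74 F [-0.56  1.31  2.71] M [-0.017  0.194 -0.049] Mz@axis -0.049 w 0.0076
```

View pics/w16.png

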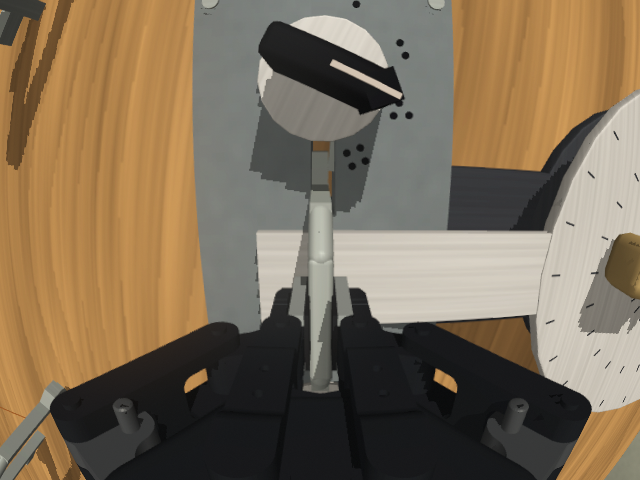

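Gripped. A slow 1 cm lift first, watching the force.

Emit:
step_arm:
  motion:
    - [0, 0, -0.2, 0, 0, 0]
    - [0, 0, -0.4, 0, 0, 0]

```text
time: 19.75
ee_pos: [0.5162, 0.0058, 0.0983]
tcp_rot: [[-0.169, 0.986, -0.001], [0.986, 0.169, 0.0], [0.0, -0.001, -1.0]]
force: [2.4, 0.3, -5.4]
grip_width: 0.0077
```

Emit:
step_arm:
  motion:
    - [0, 0, -0.4, 0, 0, 0]
    - [0, 0, -0.8, 0, 0, 0]
    - [0, 0, -1.2, 0, 0, 0]

```text
time: 20.05
ee_pos: [0.5165, 0.0057, 0.112]
tcp_rot: [[-0.169, 0.986, -0.0], [0.986, 0.169, 0.0], [0.0, -0.0, -1.0]]
force: [0.6, 0.7, -1.9]
grip_width: 0.0074
```

```bash
python3 -c "
from h import *
tq([.517,.006])"
```

```text
t 20.05 pos [0.5165 0.0057 0.112 ] yaw 99.74 F [ 0.57  0.72 -1.85] M [-0.033 -0.076  0.02 ] Mz@axis 0.02 w 0.0074
```

It draws freely. Lifting straight out.

Emit:
step_arm:
  motion:
    - [0, 0, -1.5, 0, 0, 0]
    - [0, 0, -4, 0, 0, 0]
    - [0, 0, -7, 0, 0, 0]
    - [0, 0, -10, 0, 0, 0]
    - [0, 0, -12.5, 0, 0, 0]

```text
time: 20.55
ee_pos: [0.5166, 0.0056, 0.2394]
tcp_rot: [[-0.169, 0.986, 0.002], [0.986, 0.169, -0.0], [-0.001, 0.002, -1.0]]
force: [0.7, 0.9, -1.3]
grip_width: 0.0075
```

```bash
python3 - <<'E'
from h import *
tq([.517,.006])
im=cv2.imread('pics/s3.png');x,y=410,205
cv2.imwrite('pics/s3r.png',cv2.resize(im[y:y+65,x:x+110],(0,0),fx=6,fy=6,interpolation=cv2.INTER_CUBIC))
im=cv2.imread('pics/top0.png')
cv2.imwrite('pics/t0r.png',cv2.resize(im[210:265,150:240],(0,0),fx=7,fy=7,interpolation=cv2.INTER_CUBIC))
E
```

```text
t 20.55 pos [0.5166 0.0056 0.2394] yaw 99.75 F [ 0.69  0.95 -1.25] M [-0.03   0.034 -0.02 ] Mz@axis -0.02 w 0.0075
```

View pics/s3r.png

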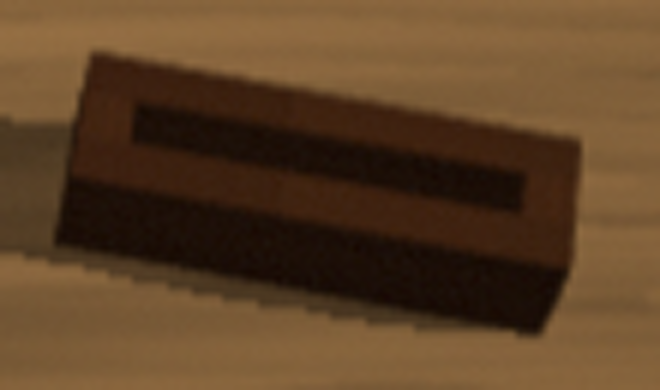

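View pics/t0r.png

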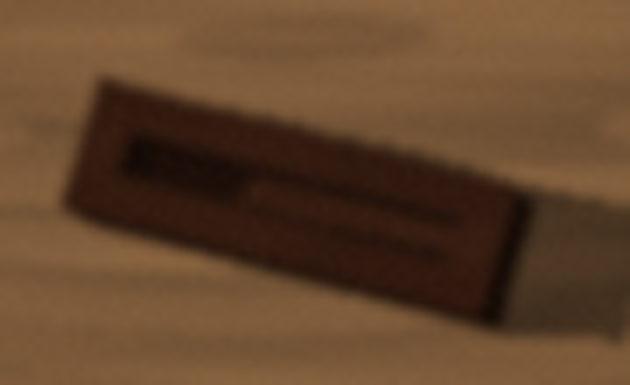

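```bash
python3 - <<'E'
from h import *
def rep(n,C):
    C=np.array(C); e=C[[0,3]].mean(0)-C[[1,2]].mean(0)
    print(n,np.round(C[:,:2],4).tolist(),'c',np.round(C.mean(0),4),'long',np.linalg.norm(e).round(4),'short',np.linalg.norm(C[:2].mean(0)-C[2:].mean(0)).round(4),'axis',np.degrees(np.arctan2(e[1],e[0]))%180)
ds=eyes.get_image('scene');dt=eyes.get_image('top')
rep('scene',[atz(ds,410+x/6,205+y/6,.045) for x,y in [(92,52),(581,140),(570,270),(70,180)]])
rep('slot s',[atz(ds,410+x/6,205+y/6,.045) for x,y in [(134,104),(527,174),(520,212),(133,143)]])
rep('top',[atz(dt,150+x/7,210+y/7,.045) for x,y in [(103,77),(514,190),(487,320),(65,205)]])
dw=eyes.get_image('wrist');dw['pose']=np.load('w1.npy')
rep('w1',[atz(dw,u,v,.045,True) for u,v in [(62,42),(203,127),(160,180),(37,92)]])
plan([.46,.2,.21],99.75)
print(finder.spot_in('top','rest')[:1])
E
```

```text
scene [[0.4799, 0.2456], [0.5195, 0.41], [0.5719, 0.397], [0.5332, 0.2324]] c [0.5261 0.3213 0.045 ] long 0.1691 short 0.0544 axis 76.62963001424191
slot s [[0.5021, 0.2579], [0.5331, 0.3891], [0.5485, 0.3841], [0.5184, 0.2557]] c [0.5255 0.3217 0.045 ] long 0.1334 short 0.0162 axis 76.74819060029229
top [[0.571, 0.3929], [0.5298, 0.2305], [0.4786, 0.2384], [0.52, 0.404]] c [0.5249 0.3164 0.045 ] long 0.1691 short 0.052 axis 75.84235470627095
w1 [[0.5701, 0.39], [0.5339, 0.2179], [0.4796, 0.2407], [0.5174, 0.404]] c [0.5253 0.3131 0.045 ] long 0.1717 short 0.0566 axis 77.55270928879406
shift [20.14 -2.38  2.87] rot [ 0.29  0.08 -0.01] now [0.5174 0.0056 0.2391] t 20.7
[{'location': [0.5229, 0.3128, 0.0432], 'confidence': 0.78}]
```

Rest centre is about (0.525,0.317), with the slot axis at 76.7°. Four estimates agree within 4 mm along the slot and 1 mm across it. Carrying the shackle over, high.

```bash
python3 -c "
from h import *
plan([.525,.317,.225],76.7)"
```

```text
shift [30.54  6.11  1.18] rot [5.000e-02 1.000e-02 2.305e+01] now [0.5165 0.0057 0.2368] t 20.75
```

Emit:
step_arm:
  motion:
    - [3, 0.6, 0, 0, 0, 3]
    - [7, 1.4, 0, 0, 0, 7]
    - [11.5, 2.3, 0, 0, 0, 12]
    - [16, 3.2, 0, 0, 0, 17]
    - [20.5, 4.1, 0.3, 0, 0, 23]

```text
time: 21.25
ee_pos: [0.5212, 0.216, 0.2311]
tcp_rot: [[0.234, 0.972, -0.003], [0.972, -0.234, -0.001], [-0.002, -0.003, -1.0]]
force: [0.0, -0.6, -1.7]
grip_width: 0.008
```

```bash
python3 -c "
from h import *
plan([.525,.317,.2],76.7)"
```

```text
shift [ 9.91 -1.98  3.1 ] rot [-0.18  0.11 -0.21] now [0.5212 0.216  0.2311] t 21.25
```

Emit:
step_arm:
  motion:
    - [3, -0.6, 0.5, 0, 0, 0]
    - [6, -1.2, 1.5, 0, 0, 0]
    - [8.5, -1.7, 2.5, 0, 0, 0]
    - [9.9, -2, 3, 0, 0, 0]
    - [9.9, -2, 3, 0, 0, 0]

```text
time: 21.75
ee_pos: [0.524, 0.3164, 0.2]
tcp_rot: [[0.227, 0.974, -0.006], [0.974, -0.227, -0.003], [-0.004, -0.005, -1.0]]
force: [-0.5, -0.5, -1.1]
grip_width: 0.0075
```

Emit:
step_arm:
  motion:
    - [0, 0, 0, 0, 0, 0]
    - [0, 0, 0, 0, 0, 0]
    - [0, 0, 0, 0, 0, 0]

```text
time: 22.05
ee_pos: [0.526, 0.3145, 0.2044]
tcp_rot: [[0.231, 0.973, 0.001], [0.973, -0.231, 0.0], [0.001, 0.001, -1.0]]
force: [0.3, 0.6, -1.8]
grip_width: 0.0076
```

```bash
python3 -c "
from h import *
tq([.525,.317]);d=save('wrist','w17.png');np.save('w17.npy',d['pose']);d=save('scene','s4.png');im=d['img'][:,:,::-1]
cv2.imwrite('pics/s4z.png',cv2.resize(im[120:280,400:540],(0,0),fx=3.6,fy=3.6,interpolation=cv2.INTER_CUBIC))"
```

```text
t 22.05 pos [0.526  0.3145 0.2044] yaw 76.65 F [ 0.34  0.62 -1.78] M [-0.001 -0.016 -0.043] Mz@axis -0.041 w 0.0076
```

View pics/w17.png

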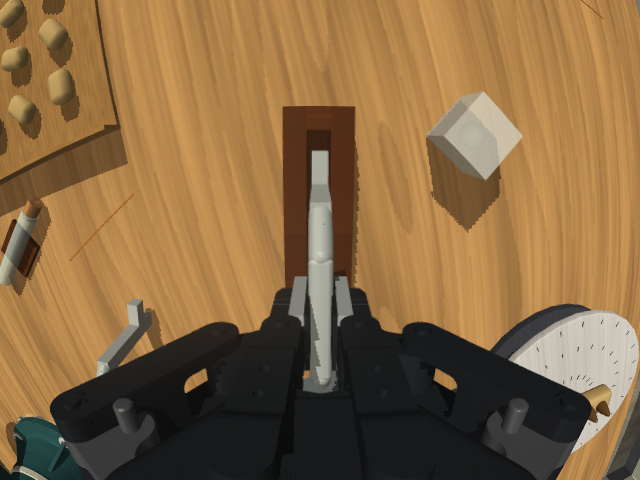

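View pics/s4z.png

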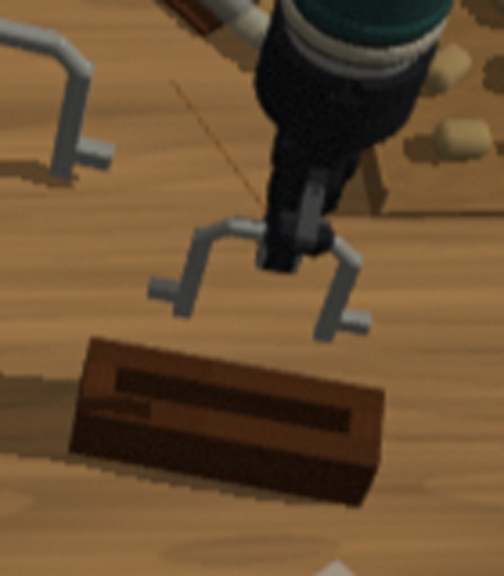

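Aligned: the slot spans 306–331 px and the shackle foot is centred at 320. Computing the rest's end and the along-slot offset.

```bash
python3 - <<'E'
from h import *
d=eyes.get_image('wrist');d['pose']=np.load('w17.npy');s=readout.state();print(s['ee_pos'])
R=np.array(s['tcp_rot'])
for n,u,v in [('slotend',318.5,130),('edgeL',283.5,106.5),('edgeR',355,106.5),('edgeL2',286,260),('edgeR2',355.5,260)]:
    p=atz(d,u,v,.045,True); print(n,np.round(p,4),'tool',np.round(R.T@(p-s['ee_pos']),4))
# foot tip at height: origin z=.204-.0832 +.022 top
p=atz(d,320.5,151,.2044-.0832+.022,True);print('foot',np.round(R.T@(p-s['ee_pos']),4))
E
```

```text
[0.52585848 0.31493482 0.20421514]
slotend [0.5406 0.3843 0.045 ] tool [ 0.0708 -0.0017  0.1593]
edgeL [0.5195 0.4078 0.045 ] tool [ 0.0888 -0.0277  0.1592]
edgeR [0.5712 0.3955 0.045 ] tool [0.0887 0.0254 0.1593]
edgeL2 [0.4917 0.2913 0.045 ] tool [-0.031  -0.0279  0.1592]
edgeR2 [0.5458 0.2784 0.045 ] tool [-0.031   0.0277  0.1592]
foot [ 0.0595 -0.0003  0.0611]
```

Emit:
step_arm:
  motion:
    - [0.3, 0, 2, 0, 0, 0]
    - [0.3, 0, 4.5, 0, 0, 0]
    - [0.3, 0, 6, 0, 0, 0]
    - [0.3, 0, 6.5, 0, 0, 0]
    - [0.3, 0, 6.5, 0, 0, 0]

```text
time: 22.7
ee_pos: [0.5259, 0.3182, 0.1377]
tcp_rot: [[0.23, 0.973, -0.002], [0.973, -0.23, -0.001], [-0.001, -0.001, -1.0]]
force: [-0.7, 0.5, -1.9]
grip_width: 0.0076
```

Emit:
step_arm:
  motion:
    - [0, 0, 0, 0, 0, 0]
    - [0, 0, 0, 0, 0, 0]
    - [0, 0, 0, 0, 0, 0]

```text
time: 23.0
ee_pos: [0.5268, 0.3189, 0.1399]
tcp_rot: [[0.229, 0.973, 0.002], [0.973, -0.229, 0.001], [0.002, 0.002, -1.0]]
force: [0.2, 0.0, -1.3]
grip_width: 0.0073
```

```bash
python3 -c "
from h import *
tq([.525,.317]);d=save('wrist','w18.png');np.save('w18.npy',d['pose'])"
```

```text
t 23.0 pos [0.5268 0.3189 0.1399] yaw 76.74 F [ 0.19  0.02 -1.3 ] M [-0.015 -0.005  0.063] Mz@axis 0.063 w 0.0073
```

View pics/w18.png

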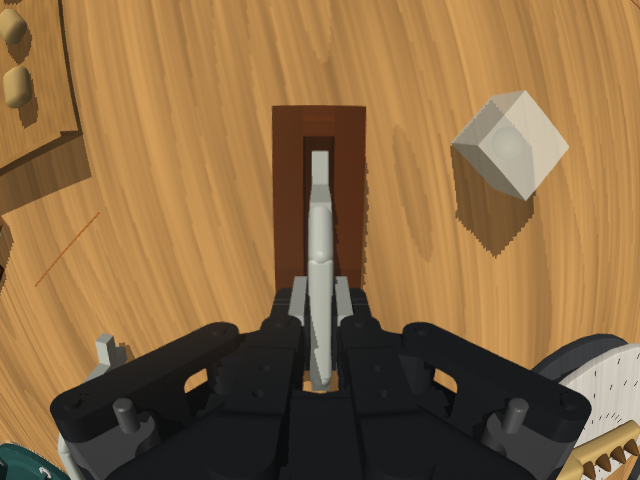

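The slot (303–335) is centred on the foot (312–328), and the slot end (137) is beyond the foot end (151). Lowering.

Emit:
step_arm:
  motion:
    - [0, 0, 0.7, 0, 0, 0]
    - [0, 0, 1.5, 0, 0, 0]
    - [0, 0, 2.3, 0, 0, 0]
    - [0, 0, 3, 0, 0, 0]
    - [0, 0, 3, 0, 0, 0]

```text
time: 23.55
ee_pos: [0.5251, 0.318, 0.1062]
tcp_rot: [[0.229, 0.973, -0.004], [0.973, -0.229, -0.002], [-0.002, -0.003, -1.0]]
force: [-0.1, 0.3, -2.1]
grip_width: 0.0078
```

Emit:
step_arm:
  motion:
    - [0, 0, 0.4, 0, 0, 0]
    - [0, 0, 0.8, 0, 0, 0]
    - [0, 0, 0.8, 0, 0, 0]

```text
time: 23.85
ee_pos: [0.5259, 0.3184, 0.0999]
tcp_rot: [[0.229, 0.973, -0.001], [0.973, -0.229, -0.0], [-0.001, -0.001, -1.0]]
force: [0.1, -0.3, -2.1]
grip_width: 0.0077
```

```bash
python3 -c "
from h import *
tq([.525,.317]);d=save('wrist','w19.png')"
```

```text
t 23.85 pos [0.5259 0.3184 0.0999] yaw 76.74 F [ 0.08 -0.32 -2.1 ] M [0.013 0.003 0.023] Mz@axis 0.023 w 0.0077
```

Inside the slot, no contact yet (TCP 0.100, floor expected at about 0.093). Lowering in small steps until it touches.

Emit:
step_arm:
  motion:
    - [0, 0, 0.2, 0, 0, 0]
    - [0, 0, 0.4, 0, 0, 0]
    - [0, 0, 0.4, 0, 0, 0]

```text
time: 24.2
ee_pos: [0.526, 0.3185, 0.0962]
tcp_rot: [[0.229, 0.973, -0.0], [0.973, -0.229, -0.0], [-0.0, -0.0, -1.0]]
force: [-0.7, -0.0, -1.2]
grip_width: 0.0078
```

Emit:
step_arm:
  motion:
    - [0, 0, 0.15, 0, 0, 0]
    - [0, 0, 0.3, 0, 0, 0]

```text
time: 24.4
ee_pos: [0.5263, 0.3186, 0.0936]
tcp_rot: [[0.229, 0.973, 0.0], [0.973, -0.229, 0.0], [0.0, 0.0, -1.0]]
force: [0.9, 0.1, -0.7]
grip_width: 0.0073
```

```bash
python3 -c "
from h import *
tq([.525,.317])"
```

```text
t 24.4 pos [0.5263 0.3186 0.0936] yaw 76.75 F [ 0.87  0.09 -0.66] M [-0.041  0.034  0.046] Mz@axis 0.044 w 0.0073
```

Emit:
step_arm:
  motion:
    - [0, 0, 0.1, 0, 0, 0]
    - [0, 0, 0.1, 0, 0, 0]

```text
time: 24.6
ee_pos: [0.5266, 0.3189, 0.0933]
tcp_rot: [[0.229, 0.973, 0.001], [0.973, -0.229, 0.001], [0.001, 0.001, -1.0]]
force: [0.2, 0.5, 2.2]
grip_width: 0.0079
```

Emit:
step_arm:
  motion:
    - [0, 0, 0.1, 0, 0, 0]
    - [0, 0, 0.1, 0, 0, 0]

```text
time: 24.8
ee_pos: [0.5269, 0.319, 0.0932]
tcp_rot: [[0.229, 0.973, 0.002], [0.973, -0.229, 0.001], [0.002, 0.002, -1.0]]
force: [0.2, 0.9, 4.6]
grip_width: 0.0076
```

Floor contact at TCP 0.0932, exactly where predicted, with upward force. Release and retreat.

Emit:
step_arm:
  motion:
    - [0, 0, -0.1, 0, 0, 0]
    - [0, 0, -0.1, 0, 0, 0]
    - [0, 0, -0.1, 0, 0, 0]
    - [0, 0, -0.1, 0, 0, 0]
  grip: 4

```text
time: 25.2
ee_pos: [0.526, 0.3184, 0.092]
tcp_rot: [[0.229, 0.973, -0.001], [0.973, -0.229, -0.0], [-0.0, -0.001, -1.0]]
force: [0.8, -0.2, 0.5]
grip_width: 0.0398
```

Emit:
step_arm:
  motion:
    - [0, 0, -1, 0, 0, 0]
    - [0, 0, -3, 0, 0, 0]
    - [0, 0, -6, 0, 0, 0]
    - [0, 0, -9, 0, 0, 0]
    - [0, 0, -12, 0, 0, 0]

```text
time: 25.7
ee_pos: [0.5261, 0.3186, 0.2144]
tcp_rot: [[0.229, 0.973, 0.001], [0.973, -0.229, 0.0], [0.0, 0.0, -1.0]]
force: [-0.2, -0.2, -0.9]
grip_width: 0.0398
```

Emit:
step_arm:
  motion:
    - [0, -3, 0, 0, 0, 0]
    - [0, -7, 0, 0, 0, 0]
    - [0, -11, 0, 0, 0, 0]
    - [0, -13, 0, 0, 0, 0]
    - [0, -13, 0, 0, 0, 0]

```text
time: 26.2
ee_pos: [0.3979, 0.3491, 0.2136]
tcp_rot: [[0.226, 0.974, 0.001], [0.974, -0.226, 0.001], [0.001, 0.001, -1.0]]
force: [0.2, -1.3, -0.0]
grip_width: 0.04
```

```bash
python3 -c "
from h import *
tq([.525,.317]);d=save('wrist','w20.png');d=save('scene','s5.png');im=d['img'][:,:,::-1]
a=cv2.resize(im[180:290,230:400],(0,0),fx=4,fy=4,interpolation=cv2.INTER_CUBIC)
cv2.imwrite('pics/s5z.png',cv2.resize(im[170:290,230:530],(0,0),fx=2.6,fy=2.6,interpolation=cv2.INTER_CUBIC))"
```

```text
t 26.2 pos [0.3979 0.3491 0.2136] yaw 76.92 F [ 0.19 -1.28 -0.03] M [-0.017 -0.025  0.001] Mz@axis 0.157 w 0.04
```

View pics/w20.png

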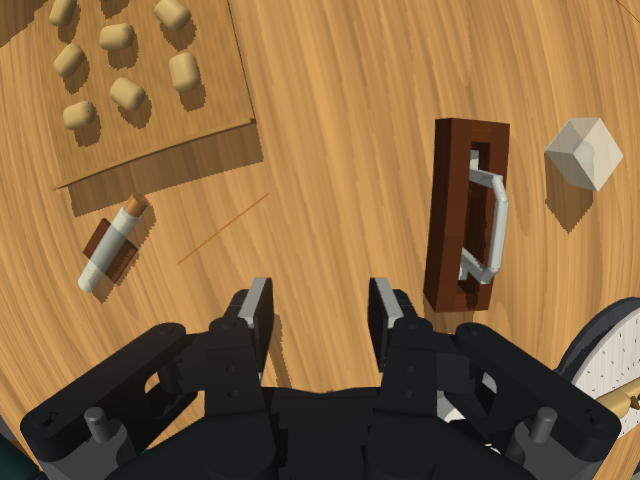

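View pics/s5z.png

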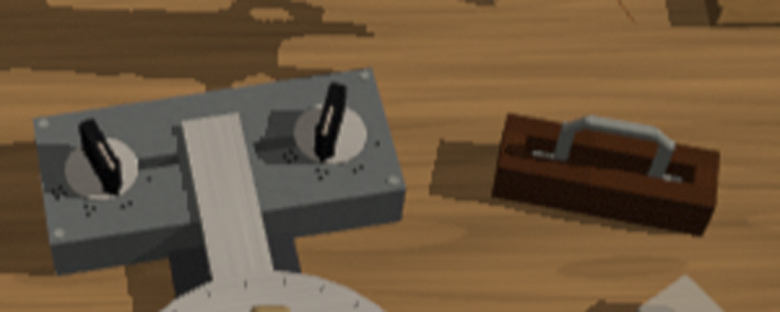

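The shackle stands upright, fully down in the slot (bow at (490,225), feet inside). The left knob points at 3 and the right at 2, and the other things look unmoved. The robot is clear, so I'm handing in.

```bash
python3 -c "
from cell import robot
print(robot.hand_in())"
```

```text
the job is handed in; nothing more can be done
None
```

The fossil turntable is unlocked and the shackle stands upright in the slot of the wooden rest. I handed the job in at about 26 s of the 72 s allowed.

- **Dials:** I turned the left dial clockwise to 3 and the right anticlockwise to 2. I stopped each at its catch, at a peak of about 0.38 and 0.35 N m, then eased it about 3° back into its play. They now rest about 3° past mark 3 and about 5° short of mark 2, from the tool angles.
- **Shackle:** Before gripping it, an oblique wrist view showed the bow level, with its bar at 93 mm, so both legs had sprung up. It drew straight out with little resistance. It touched the slot floor at the predicted height, and I let go there.
- **Last checks:** The final pictures show the shackle upright in the slot and both knobs where I left them. Nothing else appears moved, and the gripper was open and clear.
- **Checks that disagreed:** My first attempts to triangulate the bar height gave inconsistent values (112–119 mm), because the views were too close together and the arm was still settling. An early comparison of the scene views also could not tell one raised leg from two. The oblique view settled both.

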